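# Free the jammed candlestick and stand it on the finishing board

### The arm

A 6-joint arm with a two-finger parallel gripper is mounted at the origin on the work surface. World frame = base frame: x ahead of the robot, y to its left, z up, the work surface at z = 0. Lengths are in m, angles in rad, forces in N, time in s.
With the tool pointing down it reaches from about 0.35 to 1 m from the base axis. Payload 7.1 kg.
Tool frame: the origin (TCP) lies on the centre line of the jaws, within the pads' length; the fingertips stand 11 mm ahead of it and the grasp point (between the pads) lies 8 mm behind it; z points along the fingers, y is the direction in which the jaws open and shut (so a half turn about z gives the same grasp; the last joint's range is limited). The gripper opens to 85 mm and grips with 20 to 120 N. Pads are 22 mm wide; open, the fingers measure 114 mm over their backs; the gripper's body (76 mm by 85 mm) begins 54 mm behind the grasp point. The pads swing forward as they close: fully open they stand 13 mm farther back than shut.
Start: joints at [1.269, 0.423, 1.63, -0, 1.089, -0.019], TCP at [0.174, 0.6, 0.242] pointing down, gripper open.
Joint ranges: [-3, 3], [-0.9, 2.11], [0.09, 2.58], [-1.31, 4.45], [0.11, 2.69], [-2.54, 2.54]. Speed limits (rad/s): [2.39, 2.39, 3.01, 3.14, 3.14, 3.14].

### API

Orientations are given as a unit quaternion [w, x, y, z].
In Python, from plant import env gives the robot as it stands.
- The arm moves only by the tool carry_out, never from a script. Its argument "steps" is a list of rows, each a list of 5 numbers: the shift along the tool's x, y, z in units of 25 mm (1.0 is 25 mm), then the turn about the tool's z in units of 6 degrees (1.0 is 6 degrees), then the finger opening in mm, from 0 to 85.4. A call has 1 to 12 rows; each row is the pose to reach, as a shift and turn from the pose measured when the call began, along the tool's axes at that moment; what a row does not reach only later rows make up. A row lasts 1/12 s, in which the tool goes at most 41.7 mm and 7.16 degrees, less where a joint would pass 70% of its speed; a pose out of reach is approached as far as the arm can. A call with a gripper value outside its range is refused whole. The fingers move at their own pace and stop on an object; "squeeze" is the grip in N (left out, the last holds). Time passes only in rows, so rows that repeat a pose let the fingers close. It gives the time, the measured TCP pose, the force and the opening at its end, in the units of the state.
- env.state(): the state, without advancing time (a new reading comes with each control period).
- env.get_image(name): name is "side" or "top"; returns the picture (480x640x3 uint8, blue, green, red); there is no depth.
- env.calibration(name): a dict with "fovy" (degrees; the focal length in pixels is half the picture's height over the tangent of half this angle, whatever the lens; pixels are square), "cx", "cy" (the principal point, pixels), "rvec" (rotation vector, rad) and "tvec" (3), from world to camera coordinates, as OpenCV has them. Camera axes: x right, y down, z forward; pixel columns grow to the right and rows downward; lengths in m; the calibration is good to about 2 mm. A picture is of the moment at which its call begins. calibration takes no time and is no camera call.
- env.finish_job(): hands the job in, once; it reports no verdict.
The state is a dict: "t": time; "joint_pos": joint angles; "joint_vel": joint speeds; "joint_efforts": joint torques, N m; "tcp_pos": TCP position; "orientation": TCP orientation; "wrist_force": force on the tool from outside, world axes, zero at the start; "wrist_torque": the same for the moment, N m; "width": opening from 0.0 (shut) to 1.0 (fully open).
Only numpy, scipy, OpenCV 4.12 (cv2) and the standard library are available. Lean on these libraries where they do the work, as an engineer would, in place of code of your own. Each camera call takes 0.05 s, during which the arm holds its last target.

### The job

A turned candlestick is jammed in the corner of the offcut crate: first take out the wood block that pins its foot and lay it in the kindling tray. Then free the candlestick, set it down gently and upright on the finishing board between the fence and the pulled-back stop, near the middle of the fence, and let go. Last, slide the stop up until the foot is held snugly between stop and fence; leave the wood scraps, the sanding block and the gouge where they are.

Things in the scene. Friction and masses are not known exactly. Their poses are not given: they have to be found in the camera images.
- crate: Open square plywood crate, fixed: 178 x 178 mm outside, 74 mm high, walls and floor 9 mm thick. Origin under its centre, z up, x and y along its sides. The candlestick leans out over its (-x,-y) corner, which points to the robot's left and somewhat back toward it; small scraps lie in its two side corners.
- candlestick: Turned pale-wood candlestick, 140 g, 150 mm tall: foot disc 60 mm diameter and 10 mm thick, stem 26 mm diameter, straight cup 38 mm diameter over the top 36 mm. Origin at the centre of the foot's underside, z along its axis to the cup. At the start it leans about 39 deg from vertical, cup outward over the crate's corner, foot pinned on the crate floor; the foot is too wide to be drawn straight out along the lean: bring it inward first.
- offcut: Plain wood block 126 x 36 x 56 mm (x, y, z), about 140 g, lying on the crate floor along the crate's diagonal, jammed between the candlestick's foot and the opposite corner. Origin at the centre of its underside.
- tray: Low dark-wood kindling tray, fixed: 180 x 106 mm outside (x, y), 32 mm high, walls and floor 6 mm. Origin under its centre.
- board: Finishing board, fixed: 130 x 250 mm (x, y), top 18 mm above its origin, which is under its centre. At its +y end a dark fence 110 mm wide, 30 mm high above the board; its inner face is at y = +113 mm and looks to -y. The sliding stop runs along the board's y on its centre line (x = 0).
- stop (a joint): Travel of the sliding stop in m toward the fence (board +y), 0 to 0.085. At 0 the gap between stop and fence is 125 mm; gap = 125 mm - travel, so it closes on the 60 mm foot at about 0.065. Stays where left; about 2 N to slide.
- stop_post (a point): Point on the axis of the stop's upright grip post, 18 mm below its top. Post 24 mm (board x) by 22 mm (board y), rising 50 mm above the stop's bar; its top is 84 mm above the bench. It stands 95 mm behind the stop's face, away from the fence.
- stop_face (a point): Centre of the stop's pressing face (a plate 76 mm wide, reaching to 32 mm above the board), which looks to board +y toward the fence.
- sander: Bystander: cork sanding block 60 x 100 x 35 mm. Origin under its centre.
- gouge: Bystander: wood-handled gouge, 220 mm long, lying along its x.
- stub: Bystander: dowel stub, 22 mm diameter, 42 mm tall, standing in the crate's (+x,-y) corner. Origin at its base.
- chip: Bystander: wood scrap 24 x 24 x 30 mm in the crate's (-x,+y) corner. Origin under its centre.
Mind the look-alikes: they are no part of the job. Leave any purple or yellow look-alike of the offcut alone.

How it is judged:
On the way, in this order (a step that is already met when the one before it is completed fails the run):
1. the offcut lies in the kindling tray, let go, with the candlestick still in the crate (x of offcut in the frame of tray between -0.06 and 0.06 m and y of offcut in the frame of tray between -0.05 and 0.05 m and z of offcut in the frame of tray between 0 and 0.03 m and contact force between the fingers and offcut below 0.1 N and linear speed of offcut below 0.03 m/s and horizontal distance between candlestick and crate below 0.12 m), for 0.2 s.
2. the candlestick is lifted clear of the crate (height (world z) of candlestick above 0.085 m), for 0.1 s.
3. the candlestick stands upright on the board between fence and open stop, let go (angle between candlestick's own z axis and vertical below 0.06 rad and z of candlestick in the frame of board between 0.014 and 0.022 m and x of candlestick in the frame of board between -0.03 and 0.03 m and y of candlestick in the frame of board between 0.04 and 0.086 m and linear speed of candlestick below 0.02 m/s and contact force between the fingers and candlestick below 0.1 N and y of stop_face in the frame of board below 0.036 m), for 0.3 s.
4. the stop is slid up so that the foot is snug between stop and fence (angle between candlestick's own z axis and vertical below 0.06 rad and z of candlestick in the frame of board between 0.014 and 0.022 m and x of candlestick in the frame of board between -0.03 and 0.03 m and y of stop_face in the frame of board above 0.0485 m and y of candlestick in the frame of board between 0.0755 and 0.087 m), for 0.2 s.
At the end, for the whole second after the job is handed in: Candlestick upright (within 3.4 deg) on the board, within 30 mm of its centre line, at rest and released, its 60 mm foot between fence and stop with the gap closed to 64.5 mm or less; the offcut at rest in the tray; nothing held (all of step 4 and linear speed of candlestick below 0.02 m/s and contact force between the fingers and candlestick below 0.1 N and x of offcut in the frame of tray between -0.06 and 0.06 m and y of offcut in the frame of tray between -0.05 and 0.05 m and z of offcut in the frame of tray between 0 and 0.03 m and linear speed of offcut below 0.03 m/s); the robot touches nothing.
It fails at once if a bystander is disturbed (moved 40 mm) (distance of any of sander, gouge, stub, chip from where it was at the start of the episode above 0.04 m).
It fails at once if the candlestick is dropped or slammed onto the board (reaches it at over 0.45 m/s, as a fall of about 10 mm gives) (linear speed of candlestick above 0.45 m/s and z of candlestick in the frame of board below 0.03 m and x of candlestick in the frame of board between -0.065 and 0.065 m and y of candlestick in the frame of board between -0.125 and 0.125 m).
It also fails if it takes over 72 s, if anything falls off the work surface, if the arm or the gripper's body presses on something with over 40 N, if the wrist force passes 120 N, or if a joint passes its speed limit or range.

## Working session

There is one attempt and no reset: what is moved stays moved. The work goes in short steps, Python scripts to look and compute and a tool call to move; the robot and the scene stay as the last step left them, time stands still between calls to the robot, and variables do not carry over. Pictures are saved under pics/ and viewed, and the job is handed in when it is done.

Besides the shell and the picture viewer there is one more tool, called by a JSON object that holds its "op" and its "data", one argument or row to a line. carry_out: Moves the arm, as the interface text tells. Its arguments: {"type":"object","properties":{"steps":{"type":"array","items":{"type":"array","items":{"type":"number"}}},"squeeze":{"type":"number"}},"required":["steps"]}

```bash
ls; mkdir -p pics; cat > h.py <<'E'
import numpy as np, cv2
from plant import env
def cal(n):
    c=env.calibration(n); f=240/np.tan(np.radians(c['fovy'])/2)
    K=np.array([[f,0,c['cx']],[0,f,c['cy']],[0,0,1.]]); R=cv2.Rodrigues(np.array(c['rvec'],float))[0]; t=np.array(c['tvec'],float).reshape(3)
    return K,R,t
def ray(n,uv):
    K,R,t=cal(n); d=R.T@np.linalg.solve(K,[uv[0],uv[1],1.]); return -R.T@t,d
def onz(n,uv,z):
    o,d=ray(n,uv); return o+d*(z-o[2])/d[2]
def proj(n,p):
    K,R,t=cal(n); q=(np.atleast_2d(p)@R.T+t)@K.T; return q[:,:2]/q[:,2:]
def tri(a,ua,b,ub):
    o1,d1=ray(a,ua);o2,d2=ray(b,ub)
    s=np.linalg.lstsq(np.c_[d1,-d2],o2-o1,rcond=None)[0]
    p,q=o1+s[0]*d1,o2+s[1]*d2; return (p+q)/2,np.linalg.norm(p-q)
E
python3 - <<'E'
from h import *
for n in('side','top'):
    cv2.imwrite(f'pics/{n}0.png',env.get_image(n)); c=env.calibration(n);print(c, ray(n,(320,240)))
print(env.state())
E
```

```text
pics
{'fovy': 47.24023964439534, 'cx': 314.0403356237801, 'cy': 235.93140318231798, 'rvec': array([ 2.05315806, -0.32290406,  0.19914799]), 'tvec': array([-0.4642208 ,  0.18916842,  1.13435059])} (array([ 0.15713698, -1.00184275,  0.71390195]), array([ 0.28384876,  0.82596601, -0.48721957]))
{'fovy': 50.307198338396205, 'cx': 328.48099814278544, 'cy': 242.9543636843037, 'rvec': array([ 2.12703654, -2.18120099,  0.11845956]), 'tvec': array([0.08097689, 0.52548905, 1.12950737])} (array([0.38762126, 0.05718891, 1.18531097]), array([ 0.12643391,  0.02552196, -0.99180233]))
{'t': 0.1, 'joint_pos': array([ 1.26898882e+00,  4.23776883e-01,  1.63061425e+00,  2.55658321e-05,
        1.08858496e+00, -1.90297062e-02]), 'joint_vel': array([-0.00074967, -0.00180779, -0.00161106, -0.00049033, -0.00093613,
        0.00041328]), 'joint_efforts': array([ 2.72042880e-04, -5.58428693e+01, -2.82444352e+01, -9.95178425e-05,
        3.03283603e-03, -1.05959913e-05]), 'tcp_pos': array([0.17423539, 0.59972667, 0.24161536]), 'orientation': array([-1.21665607e-04,  1.40924136e-01,  9.90020156e-01, -6.81032327e-04]), 'wrist_force': array([ 0.26188431,  0.35908922, -0.03044032]), 'wrist_torque': array([-0.03219282, -0.02610919, -0.00060579]), 'width': 0.998430402635191}
```

View pics/side0.png

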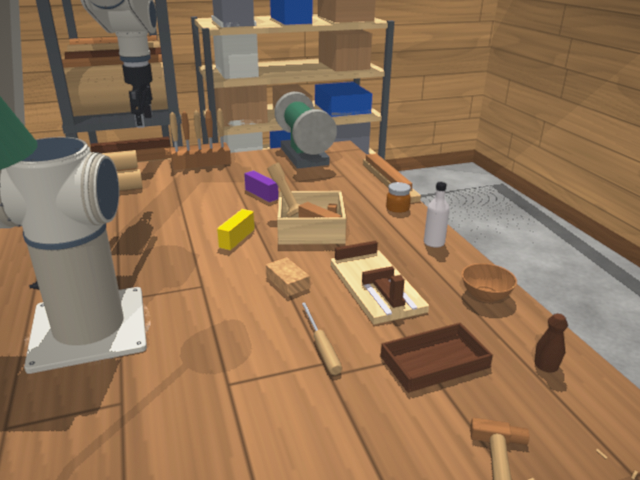

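View pics/top0.png

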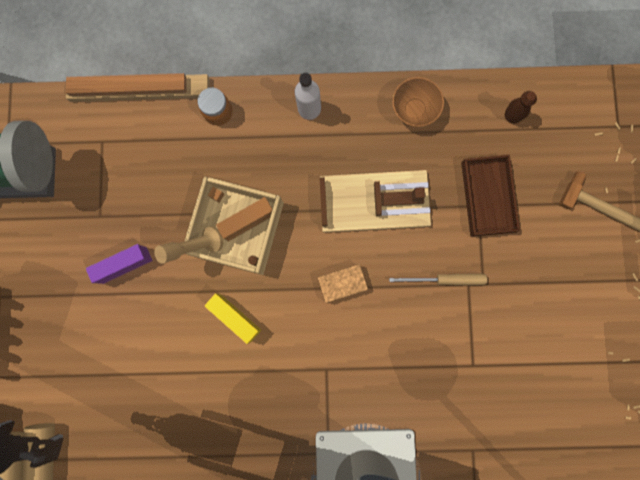

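Offcut candidates in the top view are the brown block in the crate (244,220), the purple block (118,263) and the yellow block (231,318). By the description it is the brown one in the crate. I'll check that in a close crop.

```bash
python3 - <<'E'
from h import *
t=cv2.imread('pics/top0.png'); s=cv2.imread('pics/side0.png')
cv2.imwrite('pics/c1.png',cv2.resize(t[165:285,140:300],None,fx=5,fy=5,interpolation=cv2.INTER_CUBIC))
cv2.imwrite('pics/c2.png',cv2.resize(t[145:245,310:530],None,fx=3.6,fy=3.6,interpolation=cv2.INTER_CUBIC))
cv2.imwrite('pics/c3.png',cv2.resize(s[155:255,250:370],None,fx=6,fy=6,interpolation=cv2.INTER_CUBIC))
E
```

```text
(no output)
```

View pics/c1.png

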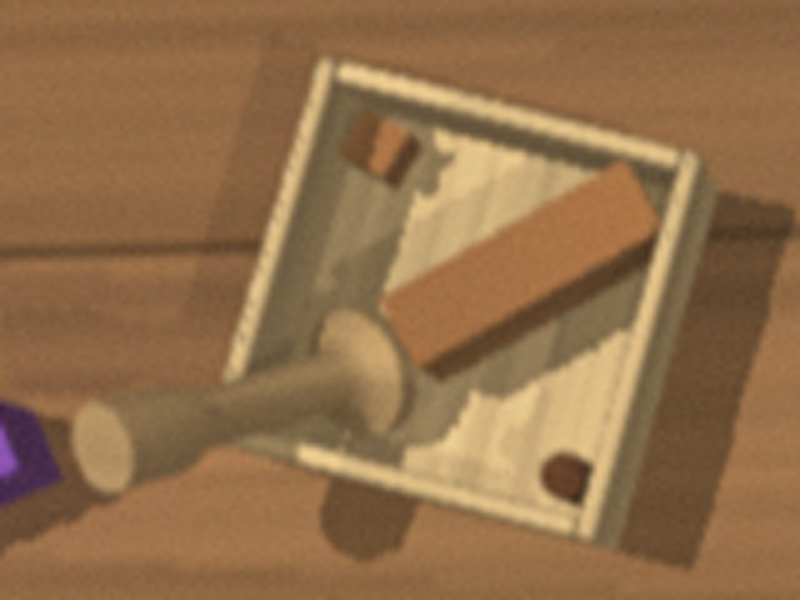

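View pics/c2.png

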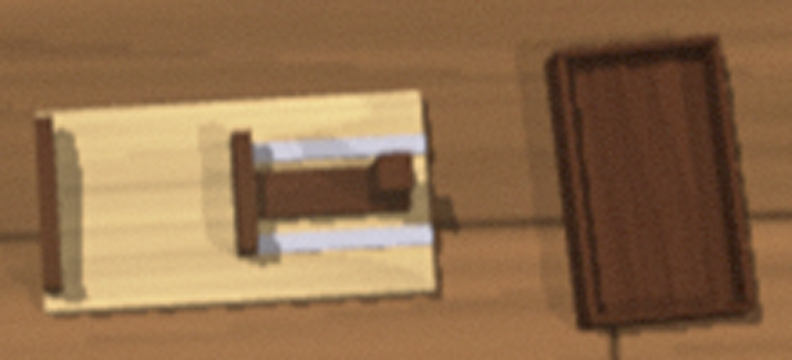

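View pics/c3.png

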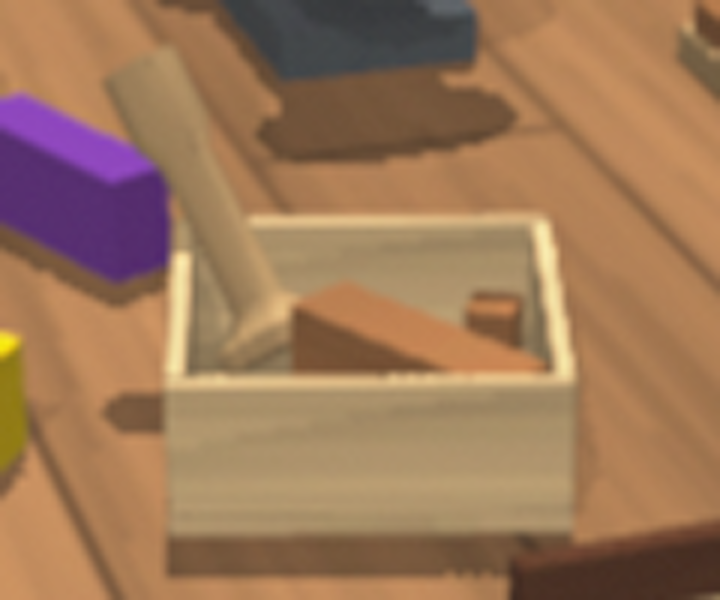

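The crop confirms it: the brown block lies along the crate diagonal between the foot and the opposite corner. Now I'll measure.

```bash
python3 - <<'E'
from h import *
np.set_printoptions(precision=4,suppress=True)
c1=lambda p:(np.array(p)+.5)/5+[140,165]-.5
c2=lambda p:(np.array(p)+.5)/3.6+[310,145]-.5
c3=lambda p:(np.array(p)+.5)/6+[250,155]-.5
def quad(name,pts,z,f):
    P=np.array([onz('top',f(p),z) for p in pts])[:,:2]
    print(name,P.tolist(),'ctr',P.mean(0),'sides',[round(float(np.linalg.norm(P[i]-P[i-1])),4) for i in range(len(P))],'ang',[round(float(np.degrees(np.arctan2(*(P[i]-P[i-1])[::-1]))),1) for i in range(len(P))])
quad('block',[(383,300),(622,162),(660,213),(433,365)],.065,c1)
quad('crate',[(322,60),(700,152),(592,540),(228,437)],.074,c1)
quad('board',[(35,113),(421,92),(437,293),(45,312)],.018,c2)
quad('fence',[(36,117),(52,117),(62,291),(45,293)],.048,c2)
quad('plate',[(232,132),(249,131),(257,252),(239,255)],.05,c2)
quad('posttop',[(375,157),(411,154),(413,190),(375,192)],.084,c2)
quad('tray',[(548,52),(718,37),(760,315),(582,328)],.032,c2)
# cup: top rim
print('cup top ctr',tri('top',c1((103,447)),'side',c3((140,62))))
# side block corners
print(tri('top',c1((383,300)),'side',c3((347,284))), tri('top',c1((433,365)),'side',c3((297,310))))
print('sander',onz('top',(343,283),.035),'purple',onz('top',(118,263),.05),'yellow',onz('top',(231,318),.05))
E
```

```text
block [[0.5709377584514895, 0.316049957527036], [0.6305716255389293, 0.2090441873929497], [0.6069476578212064, 0.19228910018024956], [0.5411929445512812, 0.29377424202336777]] ctr [0.5874 0.2528] sides [0.0372, 0.1225, 0.029, 0.1209] ang [36.8, -60.9, -144.7, 122.9]
crate [[0.6786143415757908, 0.34148617007125415], [0.6322025369547757, 0.17313623320129323], [0.4612194339690697, 0.22246459060119997], [0.5104411637731205, 0.3820000799204337]] ctr [0.5706 0.2798] sides [0.173, 0.1746, 0.178, 0.167] ang [-13.5, -105.4, 163.9, 72.9]
board [[0.6872083297175959, 0.08534056446048932], [0.6942579879656573, -0.16536271146100232], [0.5622344660800145, -0.16932763703612627], [0.5565178129758432, 0.0818387970079608]] ctr [ 0.6251 -0.0419] sides [0.1307, 0.2508, 0.1321, 0.2512] ang [1.5, -88.4, -178.3, 91.3]
fence [[0.6769020953915953, 0.08404214623779524], [0.6766238742229126, 0.07392172979400469], [0.5651585833568278, 0.07027283248467708], [0.5641736323732867, 0.08093023309174446]] ctr [0.6207 0.0773] sides [0.1128, 0.0101, 0.1115, 0.0107] ang [1.6, -91.6, -178.1, 95.3]
plate [[0.663330516527090
[... 405 characters left out ...]
47414, -0.12192382105739474]] ctr [ 0.6267 -0.1337] sides [0.0217, 0.022, 0.0224, 0.0231] ang [-2.5, -86.7, -179.6, 91.5]
tray [[0.7146309276758693, -0.245272070502454], [0.7214774783162734, -0.354580623764284], [0.5407961104823809, -0.3689155355084798], [0.5354521158277961, -0.25668262032872047]] ctr [ 0.6281 -0.3064] sides [0.1795, 0.1095, 0.1812, 0.1124] ang [3.6, -86.4, -175.5, 92.7]
cup top ctr (array([0.5   , 0.4124, 0.1457]), np.float64(0.0004959283841515786))
(array([0.5714, 0.3162, 0.0639]), np.float64(0.0006366067461148258)) (array([0.541 , 0.2937, 0.0653]), np.float64(0.00027762904389244604))
sander [0.4356 0.0373 0.035 ] purple [0.4922 0.5397 0.05  ] yellow [0.3642 0.2864 0.05  ]
```

```bash
cat >> h.py <<'E'
from scipy.spatial.transform import Rotation as Ro
def plan(pos,az,pick=None):
    """units (25mm, 6deg) from the current pose to TCP pos with jaw azimuth az (deg, mod 180)"""
    s=env.state(); q=s['orientation']; M=Ro.from_quat([q[1],q[2],q[3],q[0]]).as_matrix()
    d=M.T@(np.array(pos)-s['tcp_pos'])/.025
    a0=np.degrees(np.arctan2(M[1,1],M[0,1])); t=(a0-az)
    t=(t+90)%180-90
    print('units',np.round(d,2),'turn',round(t/6,2),'or',round(t/6-np.sign(t)*30,2),'| t',round(s['t'],2),'tcp',np.round(s['tcp_pos'],4),'az',round(a0,1),'F',np.round(s['wrist_force'],1),'w',round(s['width']*85.4,1),'q',np.round(s['joint_pos'],2),'tilt',np.round(M[:,2],3))
E
python3 -c "
from h import *
plan([.587,.252,.20],31)"
```

```text
units [-19.74  -8.75   1.68] turn 7.13 or -22.87 | t 0.1 tcp [0.1742 0.5997 0.2416] az 73.8 F [ 0.3  0.4 -0. ] w 85.3 q [ 1.27  0.42  1.63  0.    1.09 -0.02] tilt [-0.    -0.001 -1.   ]
```

{"op": "carry_out", "data": {
  "steps": [
    [-1.2,-0.5,0,0.6,65],
    [-2.8,-1.2,0,1.2,65],
    [-4.4,-1.9,0,1.8,65],
    [-6,-2.6,0,2.4,65],
    [-7.5,-3.3,0,3,65],
    [-9,-4,0,3.6,65],
    [-10.5,-4.7,0,4.2,65],
    [-12,-5.4,0,4.8,65],
    [-13.5,-6.1,0,5.4,65],
    [-15,-6.7,0,6,65],
    [-16.4,-7.3,0,6.6,65],
    [-17.6,-7.8,0,7.13,65]
  ],
  "squeeze": 50
}}

```text
t: 1.1
tcp_pos: [0.5442, 0.2873, 0.2416]
orientation: [0.0, 0.494, 0.869, -0.001]
wrist_force: [0.1, -0.1, -0.1]
width: 0.761
```

```bash
python3 -c "
from h import *
plan([.587,.252,.10],31)
cv2.imwrite('pics/top1.png',cv2.resize(env.get_image('top')[150:300,100:300],None,fx=4,fy=4))"
```

```text
units [-2.08  0.76  5.67] turn -0.04 or 29.96 | t 1.1 tcp [0.5442 0.2873 0.2416] az 30.8 F [ 0.1 -0.1 -0.1] w 65.0 q [ 0.47  0.41  1.65 -0.    1.08 -0.07] tilt [-0.    -0.002 -1.   ]
```

{"op": "carry_out", "data": {
  "steps": [
    [-1,0.38,0.5,0,60],
    [-2.08,0.76,1.5,0,60],
    [-2.08,0.76,2.8,0,60],
    [-2.08,0.76,4.1,0,60],
    [-2.08,0.76,5.3,0,60],
    [-2.08,0.76,6.2,0,60],
    [-2.08,0.76,6.2,0,60]
  ]
}}

```text
t: 1.73
tcp_pos: [0.5877, 0.2474, 0.0815]
orientation: [-0.001, 0.497, 0.868, -0.004]
wrist_force: [-1.6, -0.6, -0.3]
width: 0.702
```

```bash
python3 -c "
from h import *
plan([.587,.252,.046],31)
a=cv2.resize(env.get_image('top')[150:300,140:300],None,fx=4,fy=4)
cv2.imwrite('pics/top2.png',a)
cv2.imwrite('pics/side2.png',cv2.resize(env.get_image('side')[100:260,220:400],None,fx=4,fy=3.7))"
```

```text
units [0.17 0.08 1.42] turn -0.09 or 29.91 | t 1.73 tcp [0.5877 0.2474 0.0815] az 30.5 F [-1.6 -0.6 -0.3] w 59.9 q [ 0.38  0.65  1.68 -0.    0.82 -0.15] tilt [-0.006 -0.006 -1.   ]
```

View pics/side2.png

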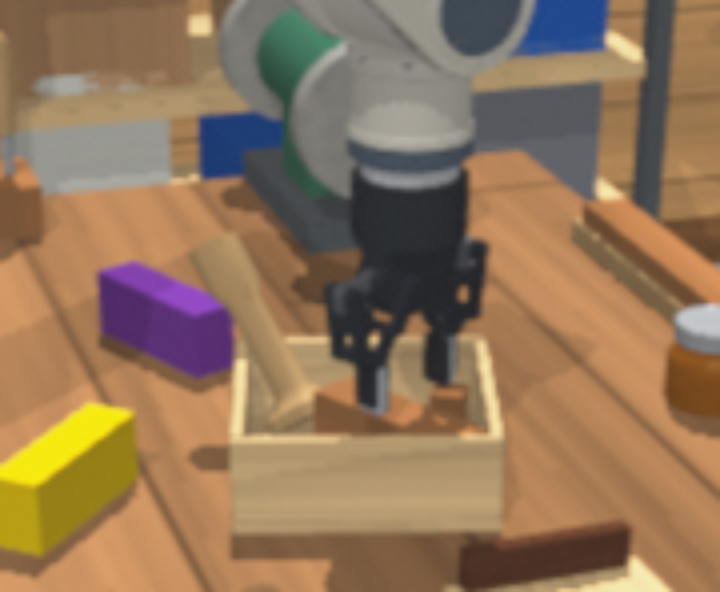

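View pics/top2.png

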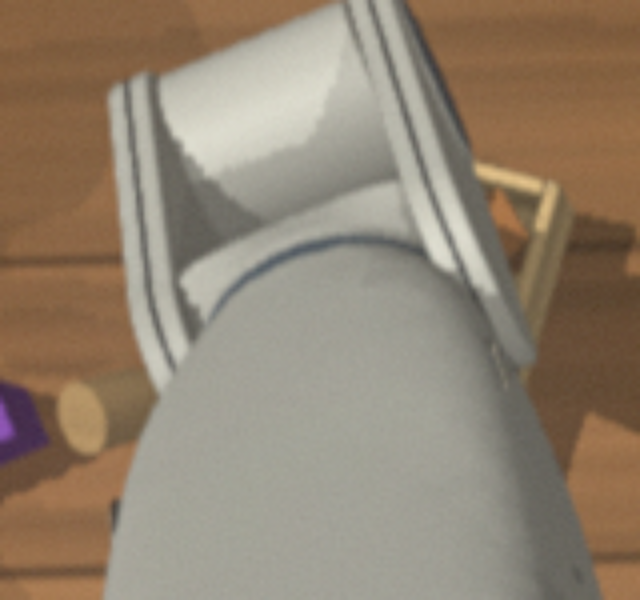

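{"op": "carry_out", "data": {
  "steps": [
    [0.17,0.08,0.3,-0.09,60],
    [0.17,0.08,0.7,-0.09,60],
    [0.17,0.08,1.1,-0.09,60],
    [0.17,0.08,1.4,-0.09,60],
    [0.17,0.08,1.42,-0.09,60],
    [0.17,0.08,1.42,-0.09,40],
    [0.17,0.08,1.42,-0.09,28],
    [0.17,0.08,1.42,-0.09,28],
    [0.17,0.08,1.42,-0.09,28],
    [0.17,0.08,1.42,-0.09,28]
  ]
}}

```text
t: 2.67
tcp_pos: [0.5897, 0.2532, 0.0512]
orientation: [0.001, 0.493, 0.87, -0.002]
wrist_force: [-4.8, -0.9, 3.8]
width: 0.418
```

```bash
python3 -c "
from h import *
plan([.587,.252,.046],31)
cv2.imwrite('pics/side3.png',cv2.resize(env.get_image('side')[100:260,220:400],None,fx=4,fy=3.7))"
```

```text
units [ 0.01 -0.12  0.21] turn -0.0 or 30.0 | t 2.67 tcp [0.5897 0.2532 0.0512] az 31.0 F [-4.8 -0.9  3.8] w 35.7 q [ 0.39  0.7   1.68 -0.    0.77 -0.15] tilt [-0.001 -0.004 -1.   ]
```

View pics/side3.png

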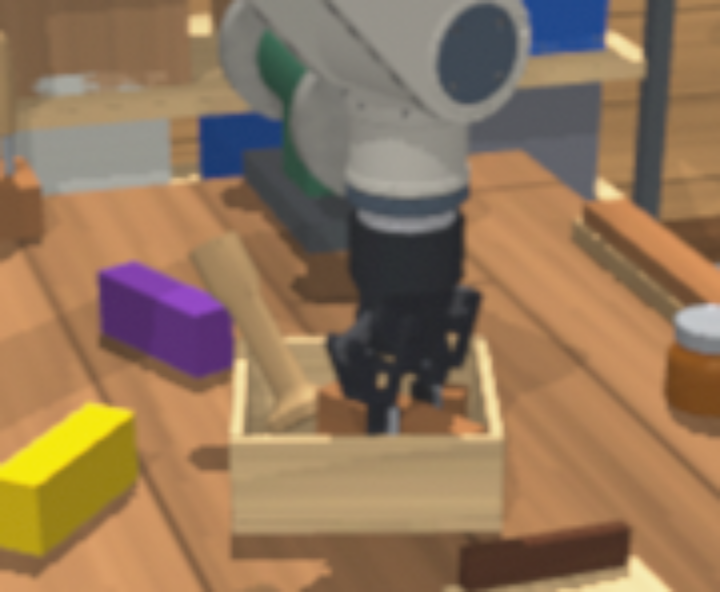

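The opening reads 35.7 mm, so the 36 mm block is gripped. Lifting slowly.

{"op": "carry_out", "data": {
  "steps": [
    [0,0,-0.2,0,26],
    [0,0,-0.4,0,26],
    [0,0,-0.7,0,26],
    [0,0,-1.0,0,26],
    [0,0,-1.4,0,26],
    [0,0,-1.8,0,26],
    [0,0,-2.3,0,26],
    [0,0,-2.8,0,26],
    [0,0,-3.4,0,26],
    [0,0,-4.0,0,26],
    [0,0,-4.6,0,26],
    [0,0,-5.2,0,26]
  ]
}}

```text
t: 3.72
tcp_pos: [0.5904, 0.2539, 0.1835]
orientation: [0.001, 0.492, 0.87, -0.001]
wrist_force: [-0.1, -0.1, -1.2]
width: 0.42
```

```bash
python3 -c "
from h import *
plan([.628,-.306,.19],94-180)
cv2.imwrite('pics/side4.png',cv2.resize(env.get_image('side')[100:260,220:400],None,fx=4,fy=3.7))"
```

```text
units [-19.97 -10.24  -0.19] turn -10.5 or 19.5 | t 3.72 tcp [0.5904 0.2539 0.1835] az 31.0 F [-0.1 -0.1 -1.2] w 35.9 q [ 0.39  0.52  1.63 -0.    1.   -0.15] tilt [ 0.002 -0.003 -1.   ]
```

View pics/side4.png

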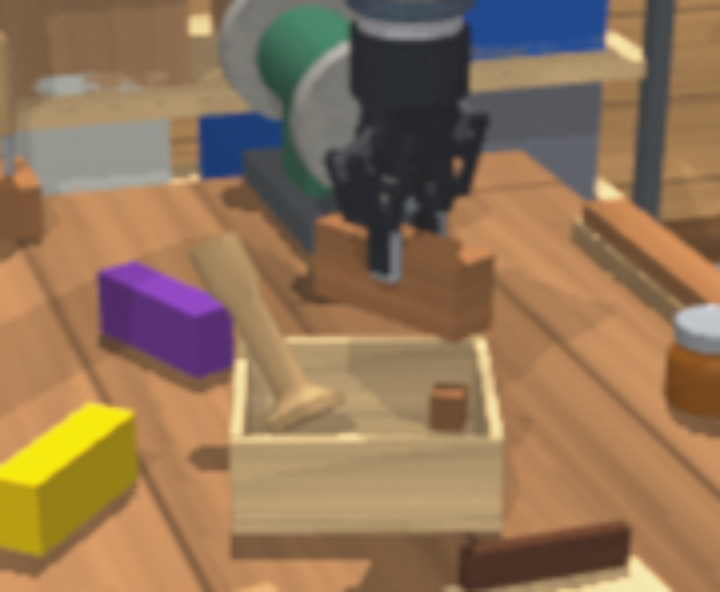

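{"op": "carry_out", "data": {
  "steps": [
    [-0.4,-0.2,-0.2,0.4,26],
    [-1.2,-0.6,-0.2,1.2,26],
    [-2.2,-1.1,-0.2,2.2,26],
    [-3.2,-1.65,-0.2,3.2,26],
    [-4.2,-2.15,-0.2,4.2,26],
    [-5.2,-2.65,-0.2,5.2,26],
    [-6.2,-3.2,-0.2,6.2,26],
    [-7.2,-3.7,-0.2,7.2,26],
    [-8.2,-4.2,-0.2,8.2,26],
    [-9.2,-4.7,-0.2,9.2,26],
    [-10.2,-5.2,-0.2,10.2,26],
    [-11.2,-5.7,-0.2,11.2,26]
  ]
}}

```text
t: 4.77
tcp_pos: [0.6144, -0.0604, 0.193]
orientation: [0.002, 0.893, 0.45, 0.003]
wrist_force: [0.7, -0.1, 0.2]
width: 0.417
```

```bash
python3 -c "
from h import *
plan([.628,-.306,.19],94-180)"
```

```text
units [-7.58  6.28  0.14] turn 8.25 or -21.75 | t 4.77 tcp [ 0.6144 -0.0604  0.193 ] az -36.5 F [ 0.7 -0.1  0.2] w 35.6 q [-0.12  0.47  1.69 -0.    0.98  0.52] tilt [ 0.007 -0.002 -1.   ]
```

{"op": "carry_out", "data": {
  "steps": [
    [-0.8,0.65,0,0.9,26],
    [-1.6,1.3,0,1.8,26],
    [-2.4,2.0,0,2.7,26],
    [-3.2,2.65,0,3.6,26],
    [-4,3.3,0,4.5,26],
    [-4.8,4,0,5.4,26],
    [-5.6,4.65,0,6.3,26],
    [-6.4,5.3,0,7.2,26],
    [-7,5.8,0,7.8,26],
    [-7.4,6.15,0,8.15,26],
    [-7.58,6.28,0,8.25,26],
    [-7.58,6.28,0,8.25,26]
  ]
}}

```text
t: 5.77
tcp_pos: [0.6279, -0.307, 0.1937]
orientation: [0.001, 0.999, 0.035, 0.004]
wrist_force: [0.1, 0.7, -1.7]
width: 0.422
```

```bash
python3 -c "
from h import *
plan([.628,-.306,.053],94-180)
cv2.imwrite('pics/side5.png',cv2.resize(env.get_image('side')[240:420,330:530],None,fx=3.6,fy=3.3))"
```

```text
units [-0.04 -0.06  5.63] turn -0.0 or 30.0 | t 5.77 tcp [ 0.6279 -0.307   0.1937] az -86.0 F [ 0.1  0.7 -1.7] w 36.0 q [-0.47  0.58  1.49  0.    1.06  1.03] tilt [ 0.008 -0.002 -1.   ]
```

View pics/side5.png

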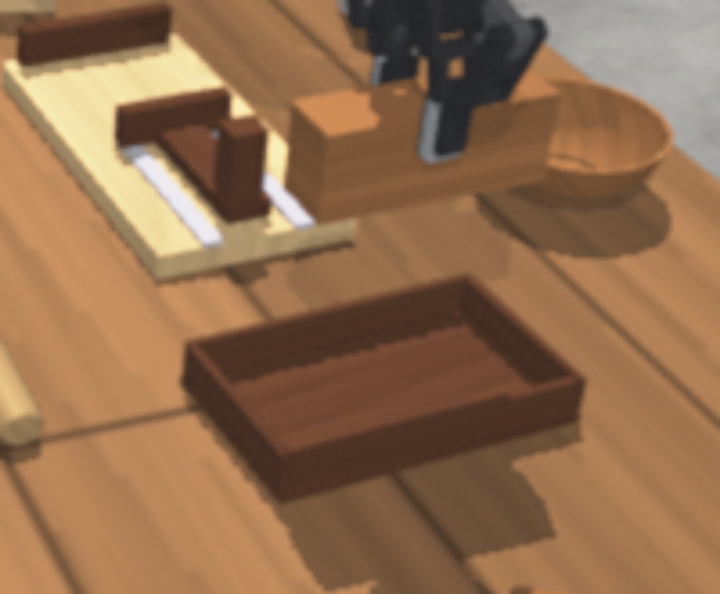

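{"op": "carry_out", "data": {
  "steps": [
    [0,0,0.6,0,26],
    [0,0,1.5,0,26],
    [0,0,2.5,0,26],
    [0,0,3.4,0,26],
    [0,0,4.2,0,26],
    [0,0,4.8,0,26],
    [0,0,5.2,0,26],
    [0,0,5.5,0,26],
    [0,0,5.7,0,26],
    [0,0,5.8,0,26],
    [0,0,5.8,0,26]
  ]
}}

```text
t: 6.73
tcp_pos: [0.6292, -0.3062, 0.0489]
orientation: [0.001, 0.999, 0.035, 0.004]
wrist_force: [-0.8, -0.1, -1.3]
width: 0.419
```

```bash
python3 -c "
from h import *
plan([.628,-.306,.053],94-180)
cv2.imwrite('pics/side6.png',cv2.resize(env.get_image('side')[240:420,330:530],None,fx=3.6,fy=3.3))"
```

```text
units [-0.05 -0.01 -0.16] turn 0.01 or -29.99 | t 6.73 tcp [ 0.6292 -0.3062  0.0489] az -85.9 F [-0.8 -0.1 -1.3] w 35.8 q [-0.47  0.76  1.54  0.    0.83  1.03] tilt [ 0.008 -0.002 -1.   ]
```

View pics/side6.png

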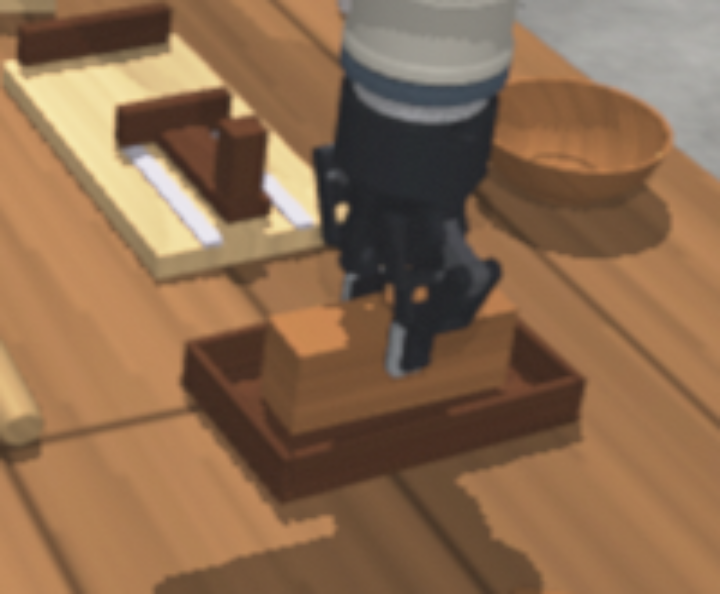

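{"op": "carry_out", "data": {
  "steps": [
    [0,0,0.05,0,26],
    [0,0,0.05,0,36],
    [0,0,0.05,0,45],
    [0,0,0.0,0,55],
    [0,0,0.0,0,55],
    [0,0,-0.3,0,55],
    [0,0,-1,0,55],
    [0,0,-2,0,55],
    [0,0,-3.2,0,55],
    [0,0,-4.6,0,55],
    [0,0,-6,0,55],
    [0,0,-7,0,55]
  ]
}}

```text
t: 7.78
tcp_pos: [0.6287, -0.3064, 0.2286]
orientation: [0.002, 0.999, 0.035, 0.006]
wrist_force: [1.5, -0.4, 0.2]
width: 0.644
```

```bash
python3 -c "
from h import *
plan([.50,.30,.26],31)
a=env.get_image('top');cv2.imwrite('pics/top7f.png',a)
cv2.imwrite('pics/top7.png',cv2.resize(a[145:285,130:290],None,fx=5,fy=4.2))
b=env.get_image('side');cv2.imwrite('pics/side7f.png',b)
cv2.imwrite('pics/side7.png',b)"
```

```text
units [ -3.4  -24.55  -1.41] turn 10.51 or -19.49 | t 7.78 tcp [ 0.6287 -0.3064  0.2286] az -85.9 F [ 1.5 -0.4  0.2] w 55.0 q [-0.47  0.54  1.47  0.    1.12  1.03] tilt [ 0.012 -0.004 -1.   ]
```

View pics/top7f.png

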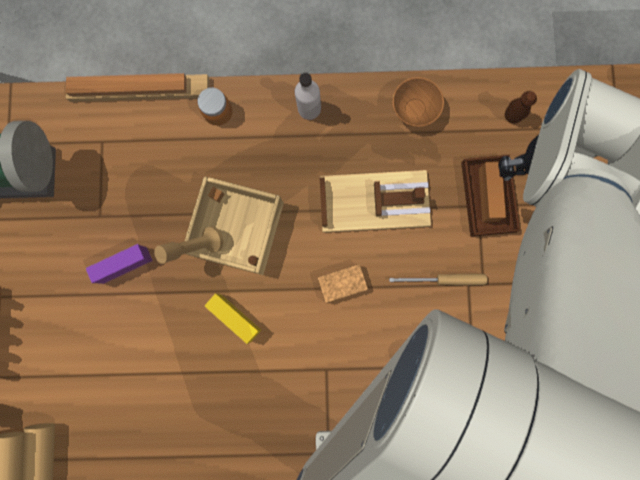

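View pics/side7.png

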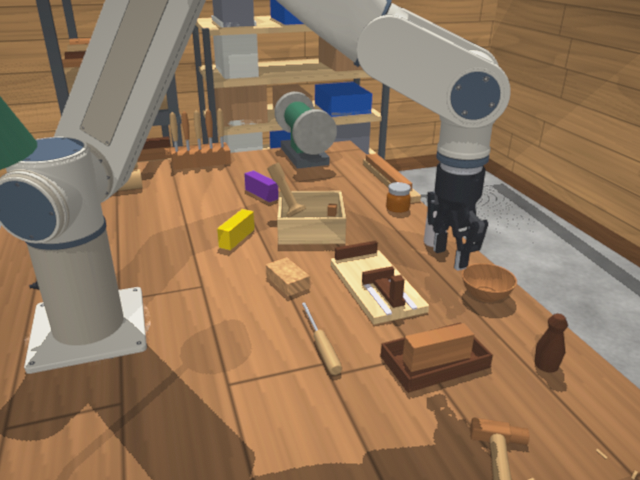

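The block stands in the tray, about (495,190) in the top view. The candlestick still leans: cup about (162,254), foot about (212,240). I'll measure it closely.

```bash
python3 - <<'E'
from h import *
t=cv2.imread('pics/top7f.png'); s=cv2.imread('pics/side7f.png')
cv2.imwrite('pics/d1.png',cv2.resize(t[170:280,140:290],None,fx=5.3,fy=5.3,interpolation=cv2.INTER_CUBIC))
cv2.imwrite('pics/d3.png',cv2.resize(s[155:255,250:370],None,fx=6,fy=6,interpolation=cv2.INTER_CUBIC))
E
```

```text
(no output)
```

View pics/d1.png

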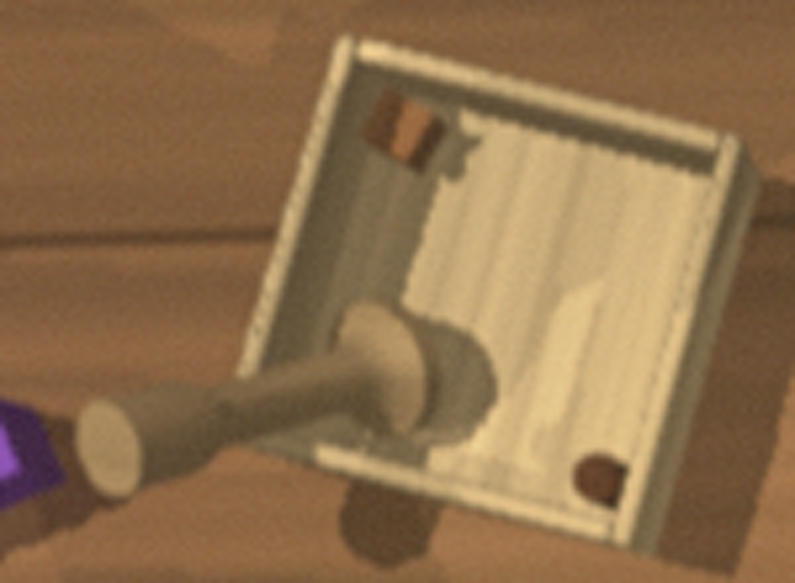

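View pics/d3.png

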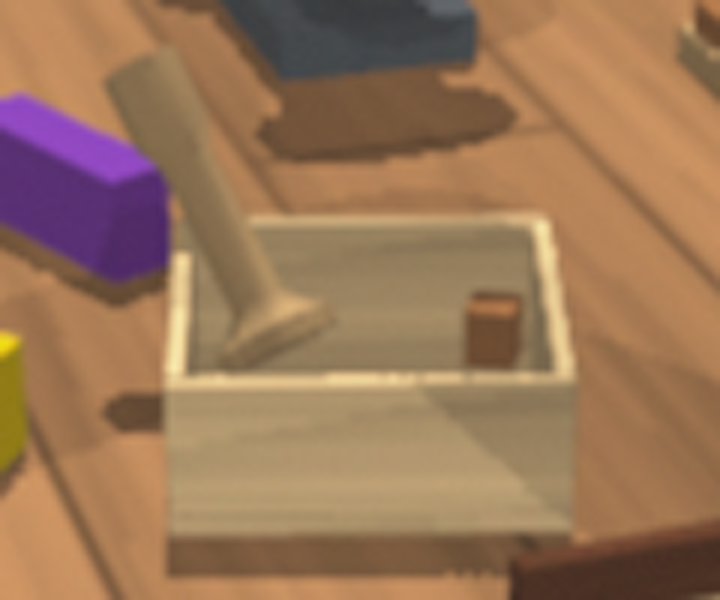

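```bash
python3 - <<'E'
from h import *
np.set_printoptions(precision=4,suppress=True)
cup=tri('top',(np.array([110,448])+.5)/5.3+[140,170]-.5,'side',(np.array([140,62])+.5)/6+[250,155]-.5); print(cup)
ft,e=tri('top',(np.array([386,368])+.5)/5.3+[140,170]-.5,'side',(np.array([275,325])+.5)/6+[250,155]-.5); print('foot top',ft,e)
a=cup[0]-ft; L=np.linalg.norm(a);print('L',L,'lean',np.degrees(np.arccos(a[2]/L)),'az',np.degrees(np.arctan2(a[1],a[0])))
u=a/L
for h in(.118,.125,.13): print(h, cup[0]-u*(.15-h))
print('origin',cup[0]-u*.15)
plan([.512,.394,.24],31)
E
```

```text
(array([0.4998, 0.412 , 0.1459]), np.float64(0.0006800379434381777))
foot top [0.5415 0.3303 0.0408] 0.0011373041966845565
L 0.13951746495732403 lean 41.14172204973437 az 117.04799119884127
0.118 [0.5093 0.3933 0.1218]
0.125 [0.5072 0.3974 0.127 ]
0.13 [0.5057 0.4003 0.1308]
origin [0.5446 0.3241 0.0329]
units [ -2.74 -28.32  -0.62] turn 10.51 or -19.49 | t 7.88 tcp [ 0.6306 -0.3074  0.2312] az -85.9 F [0.8 0.2 0.4] w 54.9 q [-0.47  0.54  1.47  0.    1.12  1.03] tilt [ 0.018 -0.007 -1.   ]
```

{"op": "carry_out", "data": {
  "steps": [
    [-0.1,-0.8,-0.4,-0.7,60],
    [-0.2,-2.2,-0.6,-1.7,60],
    [-0.35,-3.7,-0.6,-2.8,60],
    [-0.5,-5.2,-0.6,-3.9,60],
    [-0.65,-6.7,-0.6,-5,60],
    [-0.8,-8.2,-0.6,-6.1,60],
    [-0.95,-9.7,-0.6,-7.2,60],
    [-1.1,-11.2,-0.6,-8.3,60],
    [-1.25,-12.7,-0.6,-9.4,60],
    [-1.4,-14.2,-0.6,-10.5,60],
    [-1.5,-15.7,-0.6,-11.6,60],
    [-1.6,-17.2,-0.6,-12.7,60]
  ]
}}

```text
t: 8.88
tcp_pos: [0.5591, 0.1204, 0.2421]
orientation: [0.008, 0.763, 0.647, 0.004]
wrist_force: [0.1, 0.1, 0.0]
width: 0.705
```

```bash
python3 -c "
from h import *
plan([.506,.3985,.22],29)"
```

```text
units [10.63 -3.93  0.77] turn -6.4 or 23.6 | t 8.88 tcp [0.5591 0.1204 0.2421] az -9.4 F [0.1 0.1 0. ] w 60.2 q [ 0.2   0.34  1.76 -0.01  1.03  0.37] tilt [ 0.017 -0.007 -1.   ]
```

{"op": "carry_out", "data": {
  "steps": [
    [1.2,-0.45,0,-0.8,60],
    [2.5,-0.95,0,-1.6,60],
    [3.8,-1.4,0,-2.4,60],
    [5.1,-1.9,0,-3.2,60],
    [6.4,-2.4,0,-4,60],
    [7.7,-2.85,0,-4.8,60],
    [8.9,-3.3,0,-5.5,60],
    [9.8,-3.6,0.1,-6,60],
    [10.4,-3.85,0.3,-6.4,60],
    [10.63,-3.93,0.5,-6.4,60],
    [10.63,-3.93,0.77,-6.4,60],
    [10.63,-3.93,0.77,-6.4,60]
  ]
}}

```text
t: 9.88
tcp_pos: [0.5052, 0.397, 0.2178]
orientation: [0.009, 0.508, 0.861, -0.0]
wrist_force: [-0.3, 0.5, -0.2]
width: 0.7
```

```bash
python3 -c "
from h import *
plan([.506,.3985,.121],29)
cv2.imwrite('pics/side8.png',cv2.resize(env.get_image('side')[80:260,220:400],None,fx=4,fy=3.3))"
```

```text
units [0.1  0.02 3.87] turn -0.01 or 29.99 | t 9.88 tcp [0.5052 0.397  0.2178] az 28.9 F [-0.3  0.5 -0.2] w 59.8 q [ 0.65  0.47  1.61 -0.02  1.05  0.16] tilt [ 0.015 -0.009 -1.   ]
```

View pics/side8.png

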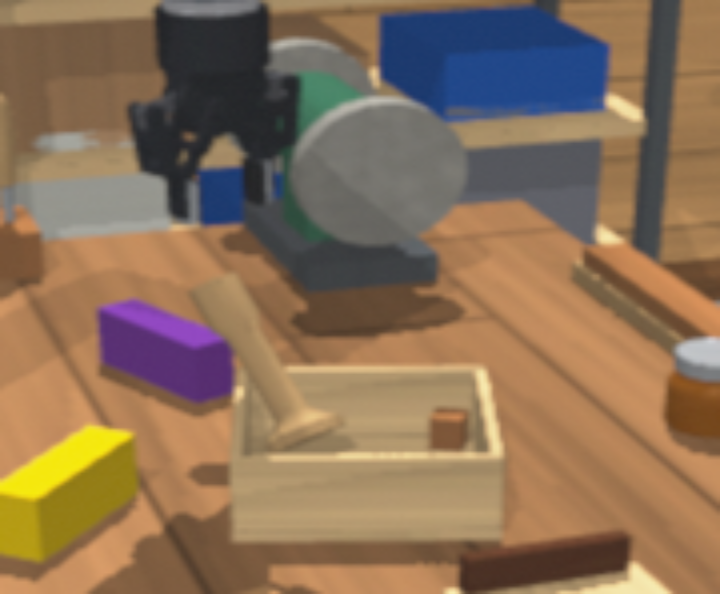

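Fingers straddle the cup in line. Descend and grip lightly.

{"op": "carry_out", "data": {
  "steps": [
    [0.05,0,0.6,0,60],
    [0.1,0.02,1.5,0,60],
    [0.1,0.02,2.4,0,60],
    [0.1,0.02,3.2,0,60],
    [0.1,0.02,3.7,0,60],
    [0.1,0.02,3.87,0,60],
    [0.1,0.02,3.87,0,60],
    [0.1,0.02,3.87,0,48],
    [0.1,0.02,3.87,0,40],
    [0.1,0.02,3.87,0,34],
    [0.1,0.02,3.87,0,32],
    [0.1,0.02,3.87,0,32]
  ],
  "squeeze": 20
}}

```text
t: 10.93
tcp_pos: [0.5071, 0.399, 0.1231]
orientation: [0.009, 0.508, 0.861, 0.001]
wrist_force: [0.1, 0.8, 3.4]
width: 0.44
```

```bash
python3 -c "
from h import *
plan([.506,.3985,.121],29)
cv2.imwrite('pics/side9.png',cv2.resize(env.get_image('side')[80:260,220:400],None,fx=4,fy=3.3))"
```

```text
units [ 0.   -0.05  0.08] turn -0.02 or 29.98 | t 10.93 tcp [0.5071 0.399  0.1231] az 28.9 F [0.1 0.8 3.4] w 37.6 q [ 0.66  0.59  1.66 -0.02  0.88  0.16] tilt [ 0.017 -0.007 -1.   ]
```

View pics/side9.png

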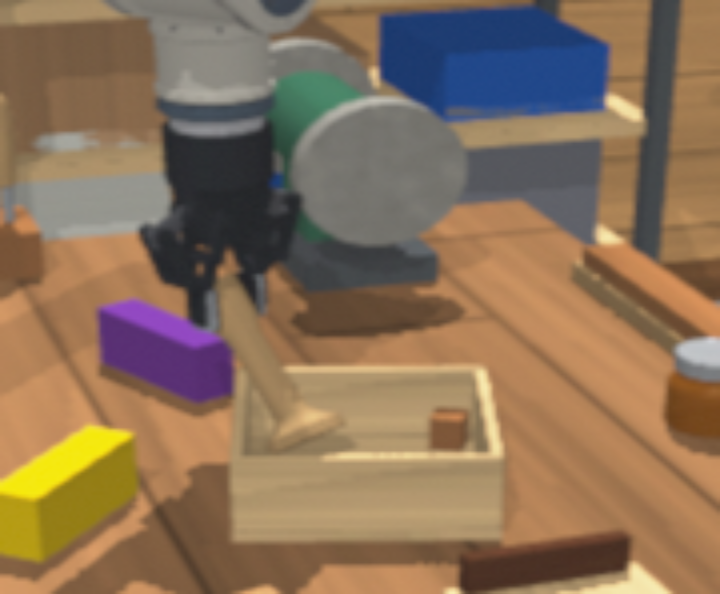

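{"op": "carry_out", "data": {
  "steps": [
    [-0.25,0,-0.1,0,30],
    [-0.5,0,-0.22,0,30],
    [-0.8,0,-0.32,0,30],
    [-1.1,0,-0.4,0,30],
    [-1.4,0,-0.47,0,30],
    [-1.74,0,-0.52,0,30],
    [-2.0,0,-0.54,0,30],
    [-2.3,0,-0.54,0,30],
    [-2.6,0,-0.53,0,30],
    [-2.85,0,-0.5,0,30],
    [-3.2,0,-0.46,0,30],
    [-3.5,0,-0.4,0,30]
  ]
}}

```text
t: 11.98
tcp_pos: [0.5495, 0.3218, 0.1341]
orientation: [0.009, 0.508, 0.861, 0.001]
wrist_force: [0.0, -0.5, -1.5]
width: 0.438
```

```bash
python3 -c "
from h import *
plan([.506,.3985,.121],29)
cv2.imwrite('pics/side10.png',cv2.resize(env.get_image('side')[80:260,220:400],None,fx=4,fy=3.3))"
```

```text
units [ 3.54 -0.05  0.47] turn -0.02 or 29.98 | t 11.98 tcp [0.5495 0.3218 0.1341] az 28.9 F [ 0.  -0.5 -1.5] w 37.4 q [ 0.52  0.57  1.68 -0.02  0.89  0.03] tilt [ 0.017 -0.007 -1.   ]
```

View pics/side10.png

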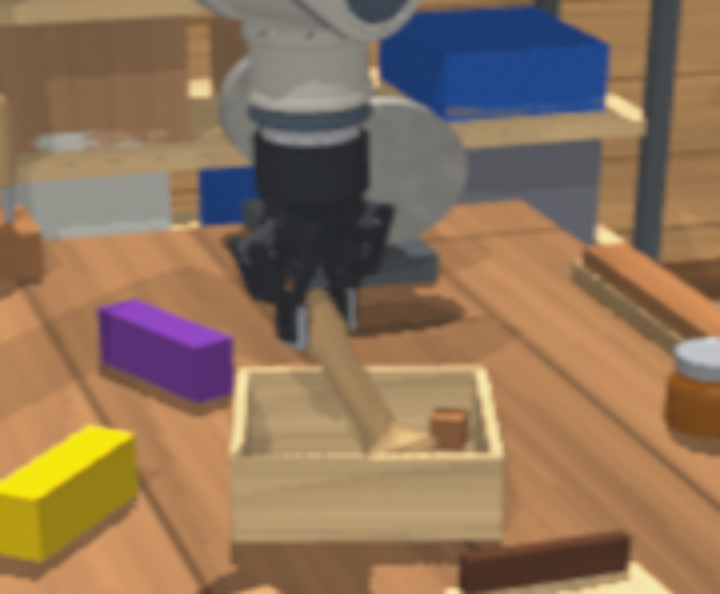

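Gripped rigidly, the candlestick kept its lean and only slid inward. I'll use the opposite crate corner as a backstop for the foot and bring the cup over it at constant height.

{"op": "carry_out", "data": {
  "steps": [
    [-0.3,0,0,0,30],
    [-0.6,0,0,0,30],
    [-0.9,0,0,0,30],
    [-1.2,0,0,0,30],
    [-1.5,0,0,0,30],
    [-1.75,0,0,0,30],
    [-2,0,0,0,30],
    [-2.25,0,0,0,30],
    [-2.5,0,0,0,30],
    [-2.75,0,0,0,30],
    [-3,0,0,0,30],
    [-3,0,0,0,30]
  ]
}}

```text
t: 13.03
tcp_pos: [0.5867, 0.2538, 0.1348]
orientation: [0.01, 0.509, 0.861, 0.001]
wrist_force: [-1.3, 0.8, -1.0]
width: 0.44
```

```bash
python3 -c "
from h import *
plan([.608,.220,.134],29)
cv2.imwrite('pics/side11.png',cv2.resize(env.get_image('side')[80:260,220:400],None,fx=4,fy=3.3))"
```

```text
units [-1.59  0.1   0.06] turn -0.03 or 29.97 | t 13.03 tcp [0.5867 0.2538 0.1348] az 28.8 F [-1.3  0.8 -1. ] w 37.6 q [ 0.4   0.57  1.67 -0.02  0.89 -0.1 ] tilt [ 0.017 -0.009 -1.   ]
```

View pics/side11.png

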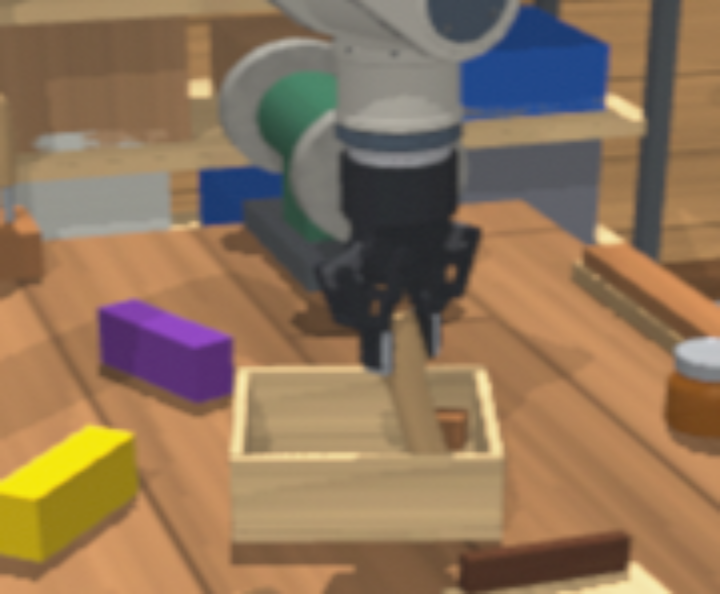

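The wall is turning it: the lean has roughly halved with about 1.5 N of contact.

{"op": "carry_out", "data": {
  "steps": [
    [-0.2,0,0,0,30],
    [-0.4,0,0,0,30],
    [-0.6,0.03,0,0,30],
    [-0.8,0.05,0,0,30],
    [-1.0,0.06,0,0,30],
    [-1.2,0.08,0,0,30],
    [-1.4,0.1,0,0,30],
    [-1.6,0.1,0,0,30],
    [-1.6,0.1,0,0,30]
  ]
}}

```text
t: 13.83
tcp_pos: [0.608, 0.2189, 0.1349]
orientation: [0.009, 0.509, 0.861, -0.0]
wrist_force: [-2.2, -0.1, -1.1]
width: 0.442
```

```bash
python3 -c "
from h import *
plan([.608,.220,.134],29)
cv2.imwrite('pics/side12.png',cv2.resize(env.get_image('side')[80:260,220:400],None,fx=4,fy=3.3))"
```

```text
units [0.04 0.02 0.03] turn -0.04 or 29.96 | t 13.83 tcp [0.608  0.2189 0.1349] az 28.8 F [-2.2 -0.1 -1.1] w 37.7 q [ 0.33  0.58  1.65 -0.02  0.9  -0.16] tilt [ 0.016 -0.01  -1.   ]
```

View pics/side12.png

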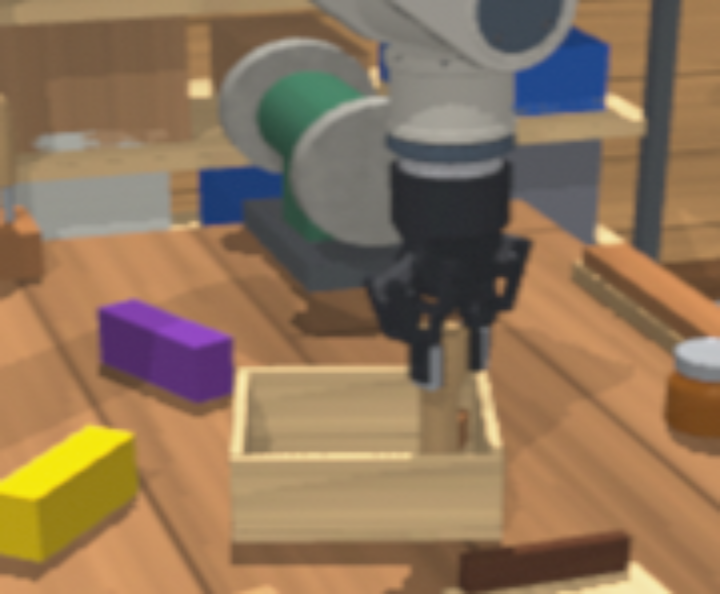

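It looks slightly over-rotated, so I'll back off the wall, set the foot on the crate floor and let it right itself before regripping.

{"op": "carry_out", "data": {
  "steps": [
    [0.2,0,0,0,30],
    [0.5,0,0,0,30],
    [0.5,0,0.1,0,30],
    [0.5,0,0.2,0,30],
    [0.5,0,0.25,0,30],
    [0.5,0,0.25,0,30]
  ]
}}

```text
t: 14.38
tcp_pos: [0.6041, 0.2307, 0.1319]
orientation: [0.011, 0.509, 0.861, 0.002]
wrist_force: [-2.2, -4.3, 19.1]
width: 0.436
```

```bash
python3 -c "
from h import *
plan([.608,.220,.134],29)
cv2.imwrite('pics/side13.png',cv2.resize(env.get_image('side')[80:260,220:400],None,fx=4,fy=3.3))"
```

```text
units [-0.45 -0.07 -0.08] turn -0.02 or 29.98 | t 14.38 tcp [0.6041 0.2307 0.1319] az 28.9 F [-2.2 -4.3 19.1] w 37.2 q [ 0.35  0.58  1.66 -0.02  0.89 -0.14] tilt [ 0.021 -0.009 -1.   ]
```

View pics/side13.png

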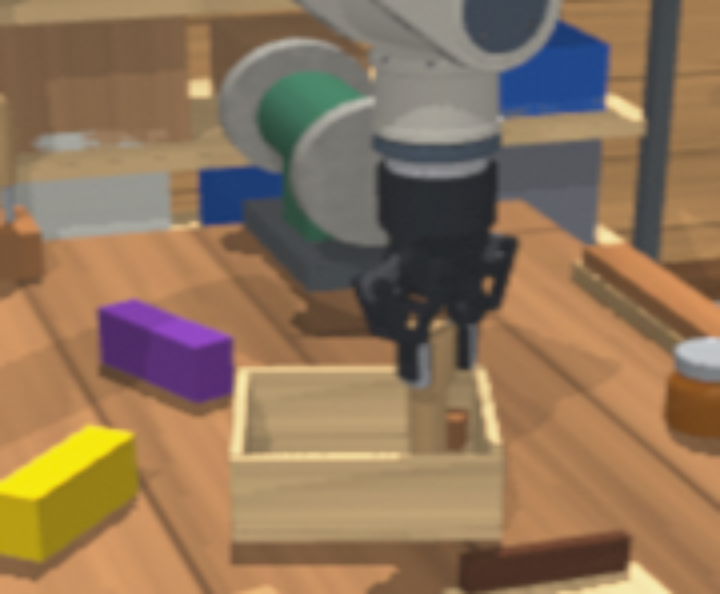

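Firm contact with the floor at 19 N. Ease up a little, open, let it stand, lift away and look.

{"op": "carry_out", "data": {
  "steps": [
    [0,0,-0.05,0,32],
    [0,0,-0.08,0,40],
    [0,0,-0.08,0,48],
    [0,0,-0.08,0,56],
    [0,0,-0.08,0,60],
    [0,0,-0.08,0,60],
    [0,0,-0.08,0,60],
    [0,0,-0.08,0,60]
  ]
}}

```text
t: 15.1
tcp_pos: [0.6039, 0.2307, 0.1336]
orientation: [0.011, 0.509, 0.861, 0.002]
wrist_force: [-0.2, 0.0, 0.9]
width: 0.703
```

```bash
python3 -c "
from h import *
plan([.608,.220,.134],29)
cv2.imwrite('pics/side14.png',cv2.resize(env.get_image('side')[80:260,220:400],None,fx=4,fy=3.3))"
```

```text
units [-0.45 -0.07 -0.01] turn -0.02 or 29.98 | t 15.1 tcp [0.6039 0.2307 0.1336] az 28.9 F [-0.2  0.   0.9] w 60.1 q [ 0.35  0.58  1.66 -0.02  0.89 -0.14] tilt [ 0.021 -0.009 -1.   ]
```

View pics/side14.png

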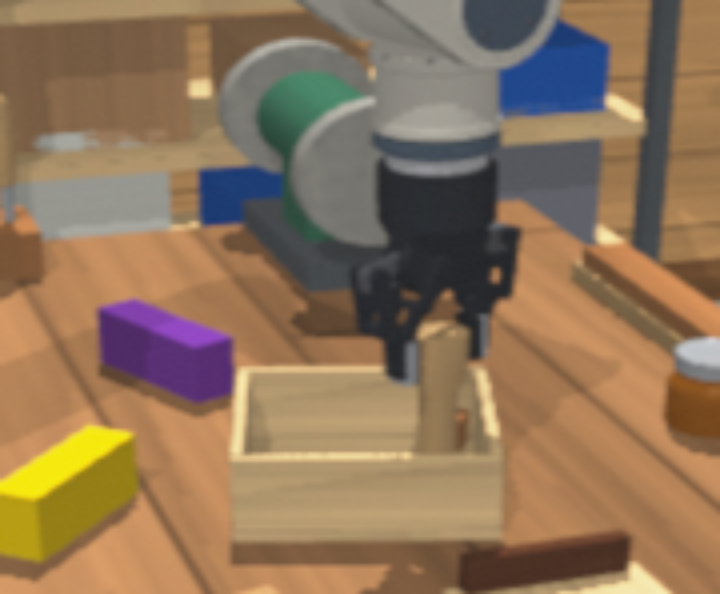

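```bash
python3 -c "
from h import *
print(onz('side',(331.2,179.4),.159), proj('side',[[.604,.2307,.159],[.604,.2307,.009]]))
b=cv2.imread('pics/side14.png');cv2.imwrite('pics/z14.png',cv2.resize(b[290:480,340:540],None,fx=4,fy=3))
"
```

```text
[0.61095719 0.23551122 0.159     ] [[329.28649587 180.40834442]
 [328.23054394 231.60880555]]
```

View pics/z14.png

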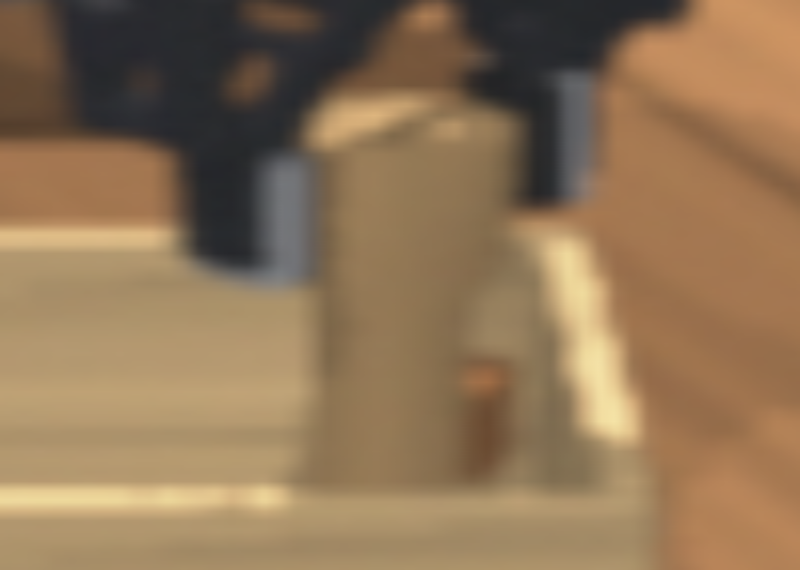

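{"op": "carry_out", "data": {
  "steps": [
    [0,0.15,0,0,60],
    [0,0.15,0,0,50],
    [0,0.15,0,0,42],
    [0,0.15,0,0,36],
    [0,0.15,0,0,32],
    [0,0.15,0,0,30],
    [0,0.15,0,0,30],
    [0,0.15,0,0,30]
  ],
  "squeeze": 40
}}

```text
t: 15.82
tcp_pos: [0.6071, 0.2324, 0.1338]
orientation: [0.011, 0.509, 0.861, 0.001]
wrist_force: [-2.3, -0.4, 3.0]
width: 0.435
```

{"op": "carry_out", "data": {
  "steps": [
    [0,0,-0.2,0,30],
    [0,0,-0.5,0,30],
    [0,0,-0.9,0,30],
    [0,0,-1.4,0,30],
    [0,0,-2,0,30],
    [0,0,-2.6,0,30],
    [0,0,-3.2,0,30],
    [0,0,-3.8,0,30],
    [0,0,-4.3,0,30],
    [0,0,-4.6,0,30],
    [0,0,-4.8,0,30],
    [0,0,-4.8,0,30]
  ]
}}

```text
t: 16.82
tcp_pos: [0.6051, 0.2337, 0.2552]
orientation: [0.012, 0.509, 0.861, 0.002]
wrist_force: [0.8, 0.8, -1.6]
width: 0.431
```

```bash
python3 -c "
from h import *
plan([.624,.032,.25],1.5)
cv2.imwrite('pics/side15.png',cv2.resize(env.get_image('side')[60:260,220:400],None,fx=4,fy=3))"
```

```text
units [-7.43 -3.23  0.29] turn 4.56 or -25.44 | t 16.82 tcp [0.6051 0.2337 0.2552] az 28.8 F [ 0.8  0.8 -1.6] w 36.8 q [ 0.36  0.44  1.58 -0.02  1.11 -0.14] tilt [ 0.023 -0.008 -1.   ]
```

View pics/side15.png

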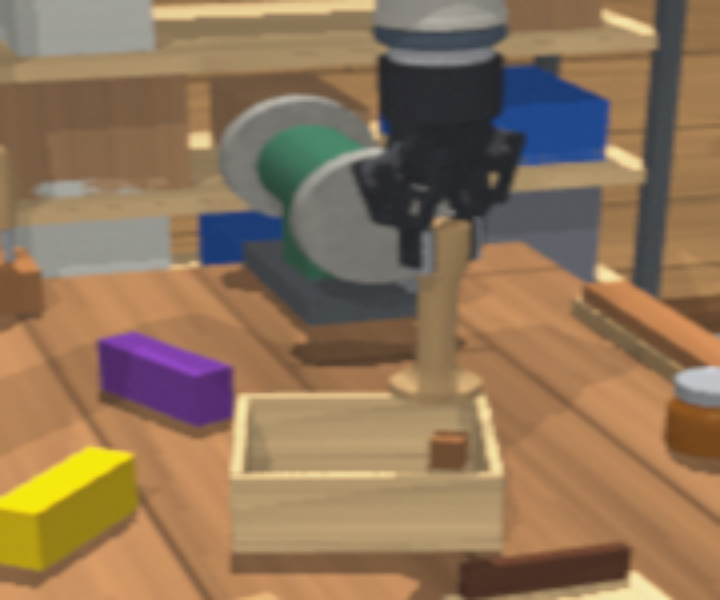

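```bash
python3 -c "
from h import *
b=env.get_image('side');t=env.get_image('top')
cv2.imwrite('pics/s15.png',cv2.resize(b[120:205,290:370],None,fx=8,fy=7,interpolation=cv2.INTER_CUBIC))
cv2.imwrite('pics/t15.png',t)
print(onz('side',(437/4+220-.4,385/3+60-.4),.14),onz('side',(450/4+220-.4,224/3+60-.4),.28))
print(proj('side',[[.6051,.2337,.14],[.6051,.2337,.28]]))"
```

```text
[0.60165388 0.22636428 0.14      ] [0.61074971 0.23575043 0.28      ]
[[329.16148548 186.68609227]
 [330.23321158 134.73148262]]
```

View pics/s15.png

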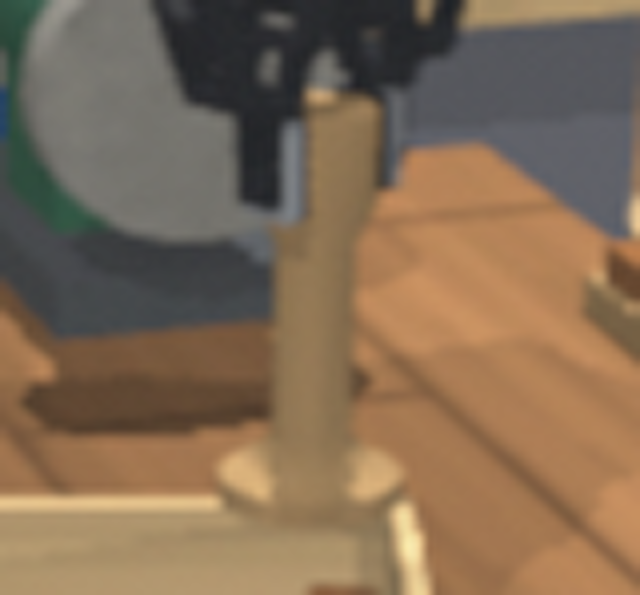

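View pics/t15.png

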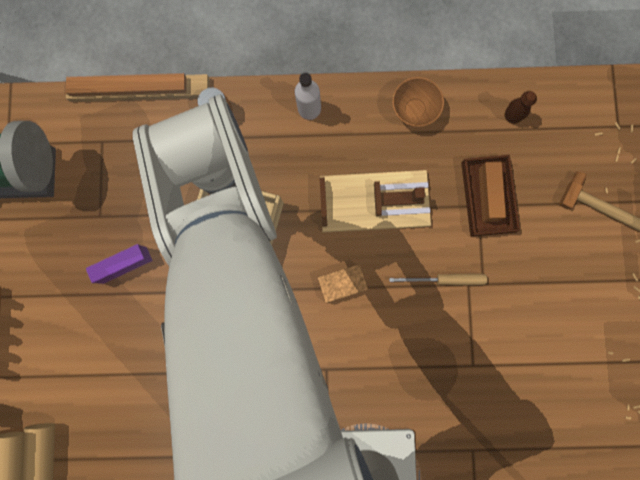

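```bash
python3 -c "
from h import *
plan([.625,.029,.25],1.5)"
```

```text
units [-7.56 -3.21  0.21] turn 4.56 or -25.44 | t 16.97 tcp [0.6041 0.2333 0.2529] az 28.8 F [-0.2 -0.  -1.8] w 37.3 q [ 0.36  0.44  1.58 -0.02  1.11 -0.14] tilt [ 0.019 -0.009 -1.   ]
```

{"op": "carry_out", "data": {
  "steps": [
    [-0.3,-0.13,0,0.2,30],
    [-0.9,-0.4,0,0.6,30],
    [-1.7,-0.72,0,1.1,30],
    [-2.5,-1.06,0,1.6,30],
    [-3.3,-1.4,0,2.1,30],
    [-4.1,-1.74,0,2.6,30],
    [-4.9,-2.1,0,3.1,30],
    [-5.7,-2.4,0,3.6,30],
    [-6.5,-2.75,0,4,30],
    [-7.1,-3,0.05,4.3,30],
    [-7.5,-3.15,0.1,4.5,30],
    [-7.56,-3.21,0.1,4.56,30]
  ]
}}

```text
t: 17.97
tcp_pos: [0.6248, 0.0263, 0.2521]
orientation: [0.01, 0.7, 0.715, 0.003]
wrist_force: [0.0, -0.5, -1.6]
width: 0.431
```

```bash
python3 -c "
from h import *
plan([.625,.029,.15],1.5)
b=env.get_image('side');t=env.get_image('top')
cv2.imwrite('pics/s16.png',cv2.resize(b[120:330,280:450],None,fx=4,fy=2.8,interpolation=cv2.INTER_CUBIC))
cv2.imwrite('pics/t16.png',t)"
```

```text
units [ 0.15 -0.06  4.08] turn -0.05 or 29.95 | t 17.97 tcp [0.6248 0.0263 0.2521] az 1.2 F [ 0.  -0.5 -1.6] w 36.8 q [ 0.03  0.41  1.63 -0.01  1.08  0.01] tilt [ 0.018 -0.01  -1.   ]
```

View pics/s16.png

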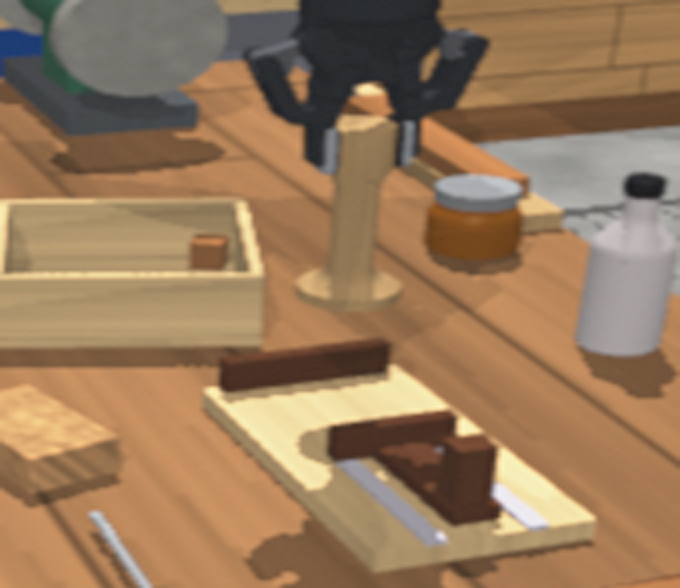

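View pics/t16.png

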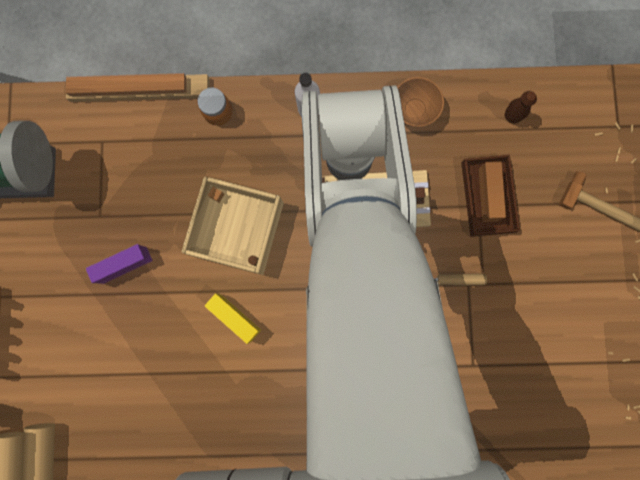

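```bash
python3 -c "
from h import *
p=onz('side',(349/4+280-.4,286/2.8+120-.4),.137);print(p)
c=onz('side',(365/4+280-.4,121/2.8+120-.4),.277);print(c)
d=p[:2]-[.6251,-.0419];a=np.radians(1.5);print('board xy',d@[np.cos(a),np.sin(a)],d@[-np.sin(a),np.cos(a)])"
```

```text
[0.62339423 0.02540255 0.137     ]
[0.62874222 0.03426388 0.277     ]
board xy 5.659083650374159e-05 0.06732413954993484
```

{"op": "carry_out", "data": {
  "steps": [
    [0,0,0.3,0,30],
    [0,0,0.8,0,30],
    [0,0,1.4,0,30],
    [0,0,2,0,30],
    [0,0,2.5,0,30],
    [0,0,2.9,0,30],
    [0,0,3.2,0,30],
    [0,0,3.4,0,30],
    [0,0,3.55,0,30],
    [0,0,3.65,0,30],
    [0,0,3.7,0,30],
    [0,0,3.7,0,30]
  ]
}}

```text
t: 19.07
tcp_pos: [0.6266, 0.0274, 0.1601]
orientation: [0.01, 0.699, 0.716, 0.003]
wrist_force: [-0.3, 0.8, -1.9]
width: 0.434
```

```bash
python3 -c "
from h import *
plan([.625,.029,.143],1.5)
b=env.get_image('side')
cv2.imwrite('pics/s17.png',cv2.resize(b[150:330,300:450],None,fx=5,fy=3.3,interpolation=cv2.INTER_CUBIC))"
```

```text
units [ 0.07 -0.07  0.68] turn -0.02 or 29.98 | t 19.07 tcp [0.6266 0.0274 0.1601] az 1.4 F [-0.3  0.8 -1.9] w 37.0 q [ 0.03  0.52  1.69 -0.01  0.91  0.01] tilt [ 0.019 -0.009 -1.   ]
```

View pics/s17.png

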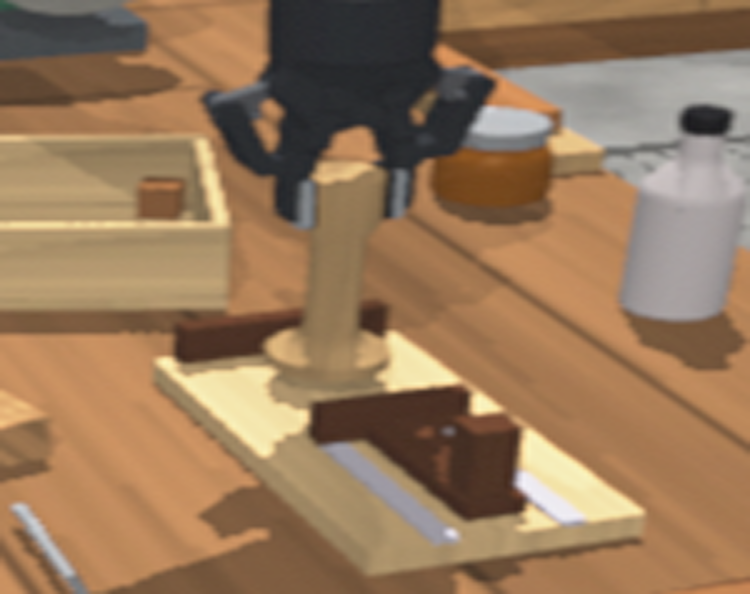

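{"op": "carry_out", "data": {
  "steps": [
    [0,0,0.12,0,30],
    [0,0,0.24,0,30],
    [0,0,0.36,0,30],
    [0,0,0.46,0,30],
    [0,0,0.52,0,30],
    [0,0,0.56,0,30],
    [0,0,0.6,0,30],
    [0,0,0.6,0,30]
  ]
}}

```text
t: 19.78
tcp_pos: [0.6268, 0.0273, 0.1451]
orientation: [0.01, 0.699, 0.716, 0.003]
wrist_force: [-0.4, -0.7, -1.5]
width: 0.432
```

{"op": "carry_out", "data": {
  "steps": [
    [0,0,0.04,0,30],
    [0,0,0.08,0,30],
    [0,0,0.11,0,30],
    [0,0,0.11,0,30]
  ]
}}

```text
t: 20.12
tcp_pos: [0.6271, 0.0274, 0.1429]
orientation: [0.01, 0.699, 0.715, 0.004]
wrist_force: [-1.1, 1.3, 3.9]
width: 0.432
```

Touching the board. Slightly more, then open.

{"op": "carry_out", "data": {
  "steps": [
    [0,0,0.04,0,30],
    [0,0,0.05,0,33],
    [0,0,0.04,0,37],
    [0,0,0.02,0,41],
    [0,0,0,0,46],
    [0,0,0,0,52],
    [0,0,0,0,60],
    [0,0,0,0,64],
    [0,0,0,0,64],
    [0,0,0,0,64]
  ]
}}

```text
t: 20.95
tcp_pos: [0.6271, 0.0273, 0.1427]
orientation: [0.01, 0.699, 0.715, 0.003]
wrist_force: [-0.3, -0.4, 0.0]
width: 0.747
```

```bash
python3 -c "
from h import *
plan([.625,.029,.143],1.5)
b=env.get_image('side')
cv2.imwrite('pics/s18.png',cv2.resize(b[150:330,300:450],None,fx=5,fy=3.3,interpolation=cv2.INTER_CUBIC))"
```

```text
units [ 0.07 -0.08 -0.01] turn -0.02 or 29.98 | t 20.95 tcp [0.6271 0.0273 0.1427] az 1.4 F [-0.3 -0.4  0. ] w 63.8 q [ 0.03  0.54  1.7  -0.01  0.88  0.01] tilt [ 0.019 -0.009 -1.   ]
```

View pics/s18.png

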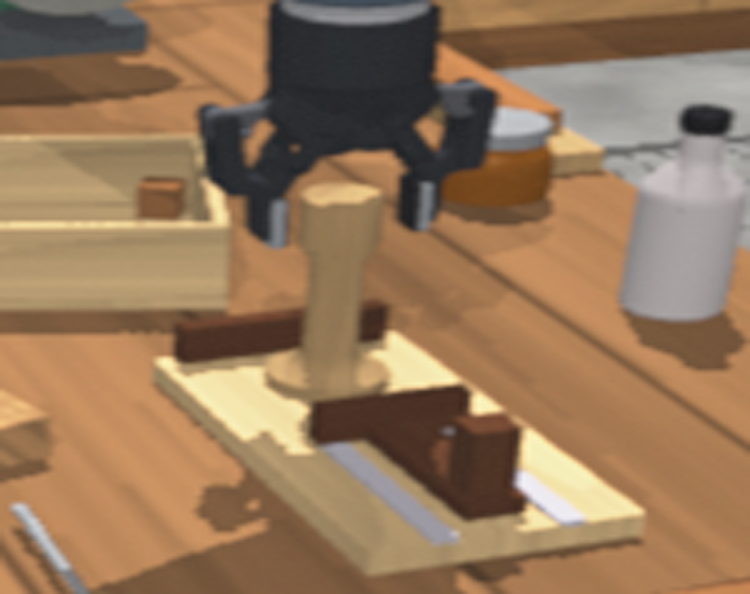

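The candlestick stands upright and free between the fingers. Lift straight off and look.

{"op": "carry_out", "data": {
  "steps": [
    [0,0,-0.3,0,64],
    [0,0,-0.8,0,64],
    [0,0,-1.5,0,64],
    [0,0,-2.3,0,64],
    [0,0,-3.1,0,64],
    [0,0,-3.8,0,64],
    [0,0,-4.3,0,64],
    [0,0,-4.5,0,64],
    [-0.8,0,-4.5,0,64],
    [-2.2,0,-4.5,0,64],
    [-3.6,0,-4.5,0,64],
    [-5,0,-4.5,0,64]
  ]
}}

```text
t: 22.0
tcp_pos: [0.6275, -0.0975, 0.2563]
orientation: [0.01, 0.698, 0.716, 0.003]
wrist_force: [0.9, -0.3, 0.0]
width: 0.747
```

```bash
python3 -c "
from h import *
plan([.6267,-.1337,.20],91.5)
b=env.get_image('side')
t=env.get_image('top')
cv2.imwrite('pics/t19.png',cv2.resize(t[140:250,300:450],None,fx=5,fy=5,interpolation=cv2.INTER_CUBIC))
cv2.imwrite('pics/s19.png',cv2.resize(b[180:330,300:450],None,fx=5,fy=4,interpolation=cv2.INTER_CUBIC))"
```

```text
units [-1.43 -0.11  2.26] turn 14.99 or -15.01 | t 22.0 tcp [ 0.6275 -0.0975  0.2563] az 1.5 F [ 0.9 -0.3  0. ] w 63.8 q [-0.17  0.41  1.61 -0.01  1.1  -0.19] tilt [ 0.019 -0.009 -1.   ]
```

View pics/s19.png

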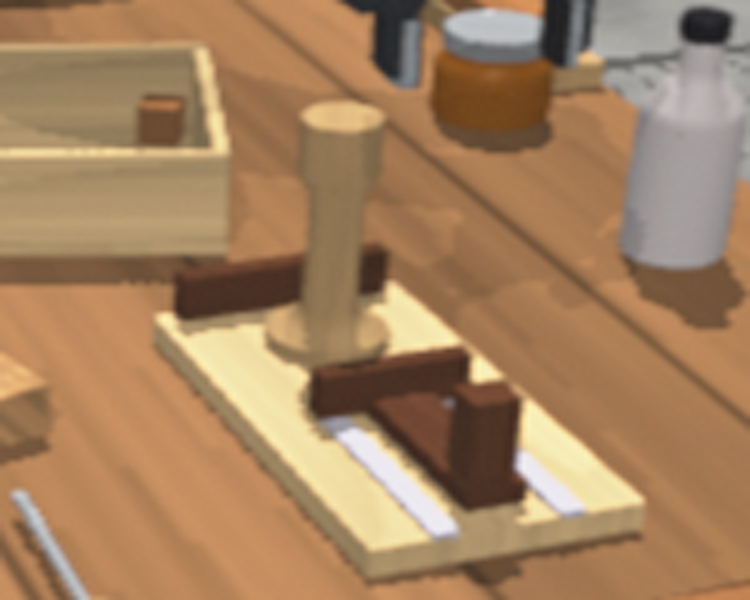

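View pics/t19.png

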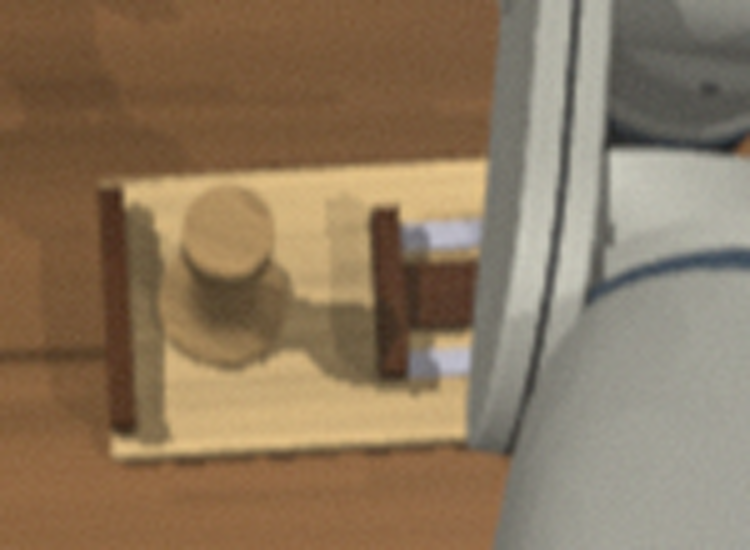

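```bash
python3 -c "
from h import *
def B(p):
    d=p[:2]-np.array([.6251,-.0419]);a=np.radians(1.5);return np.round([d@[np.cos(a),np.sin(a)],d@[-np.sin(a),np.cos(a)]],4)
f=lambda u,v:((u+.5)/5+299.5,(v+.5)/5+139.5)
for n,u,v,z in [('foot L',159,300,.023),('foot R',292,300,.023),('foot bot',226,368,.023),('cup',228,233,.168),('face top',373,300,.05),('fence',128,300,.048)]: print(n,B(onz('top',f(u,v),z)))
plan([.6267,-.1337,.058],1.5)"
```

```text
foot L [0.0069 0.1004]
foot R [0.0036 0.0389]
foot bot [-0.0267  0.0711]
cup [0.0029 0.0716]
face top [-0.0039  0.0039]
fence [0.0024 0.1145]
units [-1.22 -0.21  7.94] turn -0.06 or 29.94 | t 22.1 tcp [ 0.6277 -0.1009  0.2563] az 1.1 F [-0.5  0.5 -0.2] w 64.0 q [-0.17  0.42  1.61 -0.01  1.1  -0.19] tilt [ 0.019 -0.01  -1.   ]
```

{"op": "carry_out", "data": {
  "steps": [
    [-0.5,0,0.5,0,64],
    [-1.2,-0.05,1,0,55],
    [-1.43,-0.1,2,0,55],
    [-1.43,-0.11,3,0,55],
    [-1.43,-0.11,4,0,55],
    [-1.43,-0.11,4.7,0,55],
    [-1.43,-0.11,5.2,0,55],
    [-1.43,-0.11,5.4,0,55],
    [-1.43,-0.11,5.4,0,55]
  ]
}}

```text
t: 22.85
tcp_pos: [0.6275, -0.1376, 0.1204]
orientation: [0.009, 0.7, 0.714, 0.002]
wrist_force: [-1.0, -0.1, 0.2]
width: 0.641
```

```bash
python3 -c "
from h import *
plan([.6267,-.1337,.058],1.5)
b=env.get_image('side')
cv2.imwrite('pics/s20.png',cv2.resize(b[180:330,300:450],None,fx=5,fy=4,interpolation=cv2.INTER_CUBIC))"
```

```text
units [ 0.18 -0.07  2.49] turn -0.06 or 29.94 | t 22.85 tcp [ 0.6275 -0.1376  0.1204] az 1.2 F [-1.  -0.1  0.2] w 54.7 q [-0.23  0.59  1.67 -0.01  0.86 -0.25] tilt [ 0.017 -0.01  -1.   ]
```

View pics/s20.png

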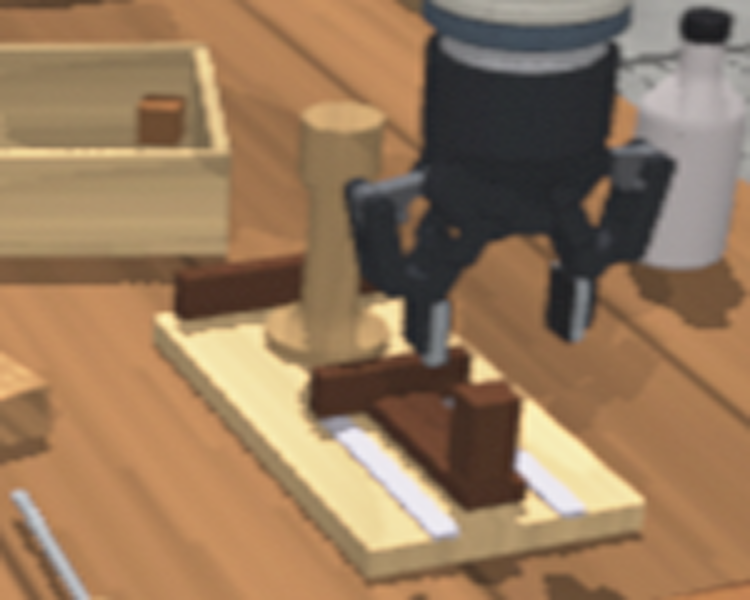

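Standing at about board (0.003, 0.070). Descend on the post and grip.

{"op": "carry_out", "data": {
  "steps": [
    [0.18,-0.07,0.4,0,55],
    [0.18,-0.07,1,0,55],
    [0.18,-0.07,1.6,0,55],
    [0.18,-0.07,2.1,0,55],
    [0.18,-0.07,2.4,0,55],
    [0.18,-0.07,2.49,0,48],
    [0.18,-0.07,2.49,0,38],
    [0.18,-0.07,2.49,0,28],
    [0.18,-0.07,2.49,0,20],
    [0.18,-0.07,2.49,0,18],
    [0.18,-0.07,2.49,0,18]
  ]
}}

```text
t: 23.82
tcp_pos: [0.6286, -0.1341, 0.0602]
orientation: [0.011, 0.7, 0.714, 0.003]
wrist_force: [4.9, 0.6, 0.9]
width: 0.275
```

```bash
python3 -c "
from h import *
plan([.6267,-.1337,.058],1.5)
b=env.get_image('side')
cv2.imwrite('pics/s21.png',cv2.resize(b[180:330,300:450],None,fx=5,fy=4,interpolation=cv2.INTER_CUBIC))"
```

```text
units [ 0.02 -0.08  0.08] turn -0.05 or 29.95 | t 23.82 tcp [ 0.6286 -0.1341  0.0602] az 1.2 F [4.9 0.6 0.9] w 23.5 q [-0.23  0.68  1.69 -0.01  0.75 -0.24] tilt [ 0.021 -0.011 -1.   ]
```

View pics/s21.png

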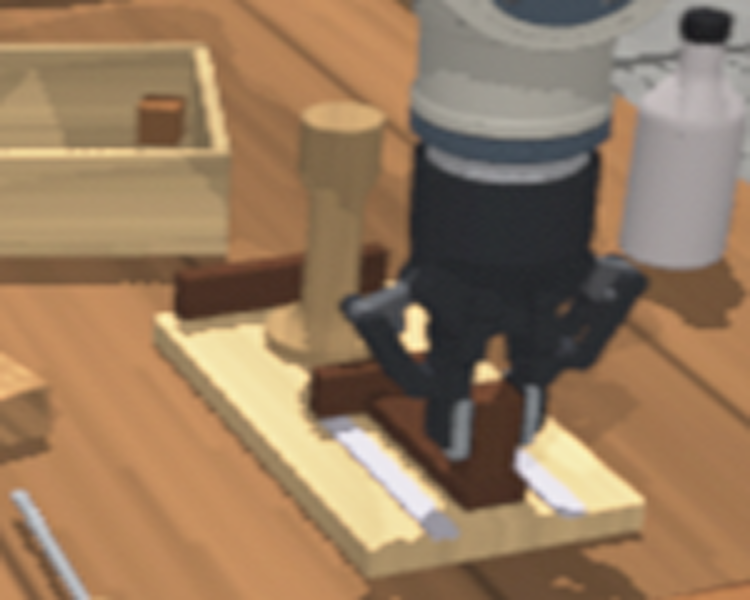

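{"op": "carry_out", "data": {
  "steps": [
    [0.1,0,0,0,18],
    [0.25,0,0,0,18],
    [0.4,0,0,0,18],
    [0.55,0,0,0,18],
    [0.7,0,0,0,18],
    [0.85,0,0,0,18],
    [1,0,0,0,18],
    [1.12,0,0,0,18],
    [1.22,0,0,0,18],
    [1.3,0,0,0,18],
    [1.35,0,0,0,18],
    [1.35,0,0,0,18]
  ]
}}

```text
t: 24.87
tcp_pos: [0.6278, -0.0999, 0.0601]
orientation: [0.011, 0.7, 0.714, 0.003]
wrist_force: [0.7, 0.1, 5.6]
width: 0.274
```

```bash
python3 -c "
from h import *
plan([.6267,-.1337+.05,.058],1.5)
b=env.get_image('side');t=env.get_image('top')
cv2.imwrite('pics/t22.png',cv2.resize(t[140:250,300:450],None,fx=5,fy=5,interpolation=cv2.INTER_CUBIC))
cv2.imwrite('pics/s22.png',cv2.resize(b[180:330,300:450],None,fx=5,fy=4,interpolation=cv2.INTER_CUBIC))"
```

```text
units [ 0.65 -0.03  0.08] turn -0.05 or 29.95 | t 24.87 tcp [ 0.6278 -0.0999  0.0601] az 1.2 F [0.7 0.1 5.6] w 23.4 q [-0.17  0.67  1.71 -0.01  0.74 -0.19] tilt [ 0.02  -0.011 -1.   ]
```

View pics/s22.png

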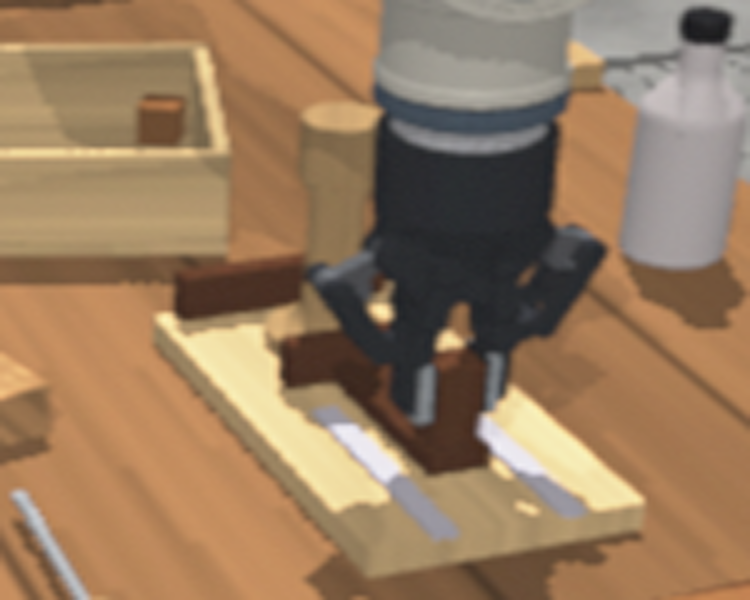

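View pics/t22.png

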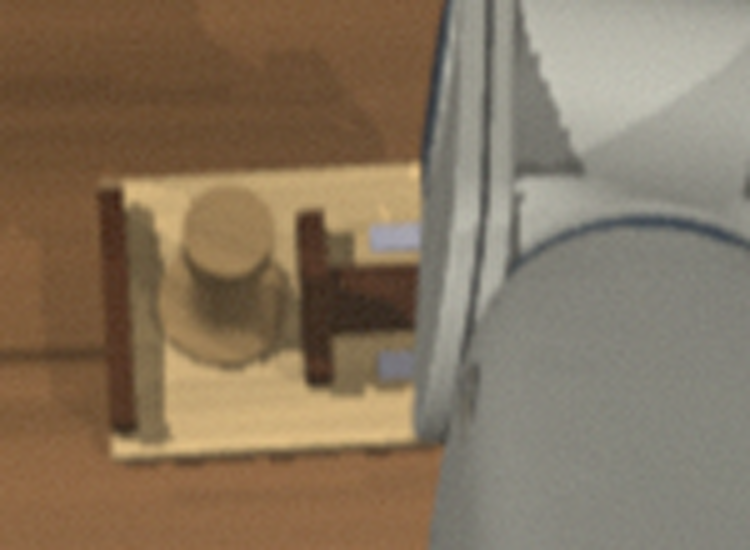

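{"op": "carry_out", "data": {
  "steps": [
    [0.05,0,0,0,18],
    [0.1,0,0,0,18],
    [0.15,0,0,0,18],
    [0.2,0,0,0,18],
    [0.25,0,0,0,18],
    [0.3,0,0,0,18],
    [0.35,0,0,0,18],
    [0.4,0,0,0,18],
    [0.45,0,0,0,18],
    [0.45,0,0,0,18]
  ]
}}

```text
t: 25.8
tcp_pos: [0.6275, -0.0885, 0.0601]
orientation: [0.011, 0.7, 0.714, 0.003]
wrist_force: [-0.1, -1.0, 6.6]
width: 0.283
```

```bash
python3 -c "
from h import *
plan([.6267,-.1337+.05,.058],1.5)
def B(p):
    d=p[:2]-np.array([.6251,-.0419]);a=np.radians(1.5);return np.round([d@[np.cos(a),np.sin(a)],d@[-np.sin(a),np.cos(a)]],4)
t=env.get_image('top')
cv2.imwrite('pics/t23.png',cv2.resize(t[165:225,310:390],None,fx=10,fy=10,interpolation=cv2.INTER_CUBIC))"
```

```text
units [ 0.19 -0.03  0.08] turn -0.05 or 29.95 | t 25.8 tcp [ 0.6275 -0.0885  0.0601] az 1.2 F [-0.1 -1.   6.6] w 24.2 q [-0.16  0.67  1.71 -0.01  0.74 -0.17] tilt [ 0.02 -0.01 -1.  ]
```

View pics/t23.png

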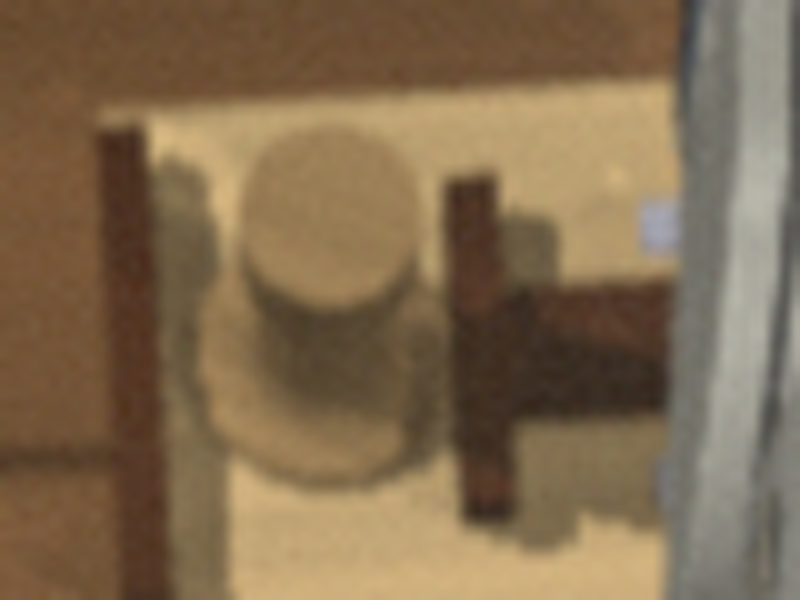

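{"op": "carry_out", "data": {
  "steps": [
    [0.04,0,0,0,18],
    [0.08,0,0,0,18],
    [0.12,0,0,0,18],
    [0.16,0,0,0,18],
    [0.16,0,0,0,18]
  ]
}}

```text
t: 26.27
tcp_pos: [0.6273, -0.0843, 0.0601]
orientation: [0.011, 0.7, 0.714, 0.003]
wrist_force: [-0.5, -1.1, 5.8]
width: 0.272
```

```bash
python3 -c "
from h import *
plan([.6267,-.1337+.05,.058],1.5)
t=env.get_image('top')
cv2.imwrite('pics/t24.png',cv2.resize(t[165:225,310:390],None,fx=10,fy=10,interpolation=cv2.INTER_CUBIC))"
```

```text
units [ 0.02 -0.03  0.08] turn -0.05 or 29.95 | t 26.27 tcp [ 0.6273 -0.0843  0.0601] az 1.2 F [-0.5 -1.1  5.8] w 23.2 q [-0.15  0.67  1.71 -0.01  0.74 -0.16] tilt [ 0.02 -0.01 -1.  ]
```

View pics/t24.png

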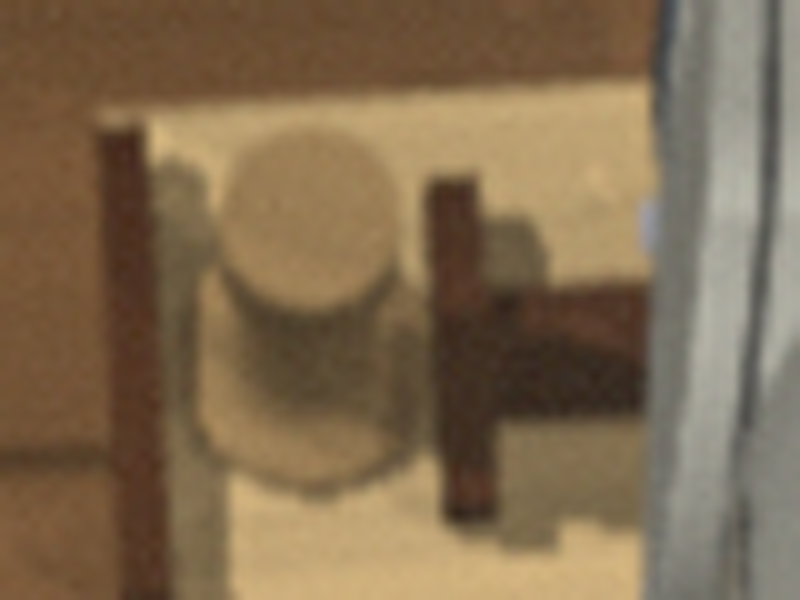

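```bash
python3 -c "
from h import *
def B(p):
    d=p[:2]-np.array([.6251,-.0419]);a=np.radians(1.5);return np.round([d@[np.cos(a),np.sin(a)],d@[-np.sin(a),np.cos(a)]],4)
f=lambda u,v:((u+.5)/10+309.5,(v+.5)/10+164.5)
for n,u,v,z in [('cup',310,219,.168),('cup before',330,219,.168),('face',428,190,.05),('face',444,500,.05),('fence',146,190,.048),('fence',163,450,.048)]: print(n,B(onz('top',f(u,v),z)))
b=env.get_image('side')
cv2.imwrite('pics/s24.png',cv2.resize(b[180:330,300:450],None,fx=5,fy=4,interpolation=cv2.INTER_CUBIC))
print(env.state()['t'])"
```

```text
cup [0.0029 0.081 ]
cup before [0.0027 0.077 ]
face [0.0357 0.0511]
face [-0.0357  0.0515]
fence [0.0396 0.115 ]
fence [-0.0205  0.1142]
26.3667
```

View pics/s24.png

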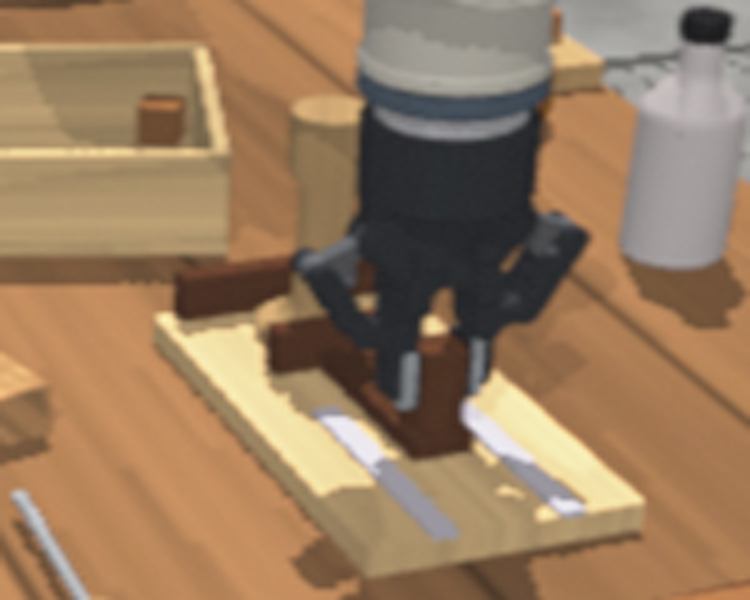

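Gap is about 63 mm and the candlestick moves with the face. Close the last couple of millimetres gently.

{"op": "carry_out", "data": {
  "steps": [
    [0.02,0,0,0,18],
    [0.04,0,0,0,18],
    [0.06,0,0,0,18],
    [0.08,0,0,0,18],
    [0.08,0,0,0,18]
  ]
}}

```text
t: 26.78
tcp_pos: [0.6273, -0.0821, 0.0601]
orientation: [0.011, 0.7, 0.714, 0.003]
wrist_force: [0.4, -3.6, 5.2]
width: 0.276
```

{"op": "carry_out", "data": {
  "steps": [
    [0.02,0,0,0,18],
    [0.03,0,0,0,18],
    [0.03,0,0,0,18]
  ]
}}

```text
t: 27.03
tcp_pos: [0.6273, -0.0813, 0.0601]
orientation: [0.011, 0.7, 0.714, 0.003]
wrist_force: [0.9, -1.8, 5.2]
width: 0.276
```

```bash
python3 -c "
from h import *
def B(p):
    d=p[:2]-np.array([.6251,-.0419]);a=np.radians(1.5);return np.round([d@[np.cos(a),np.sin(a)],d@[-np.sin(a),np.cos(a)]],4)
plan([.6267,-.0837,.058],1.5)
t=env.get_image('top')
cv2.imwrite('pics/t25.png',cv2.resize(t[165:225,310:390],None,fx=10,fy=10,interpolation=cv2.INTER_CUBIC))"
```

```text
units [-0.1  -0.03  0.09] turn -0.05 or 29.95 | t 27.03 tcp [ 0.6273 -0.0813  0.0601] az 1.2 F [ 0.9 -1.8  5.2] w 23.5 q [-0.14  0.67  1.71 -0.01  0.74 -0.16] tilt [ 0.02 -0.01 -1.  ]
```

View pics/t25.png

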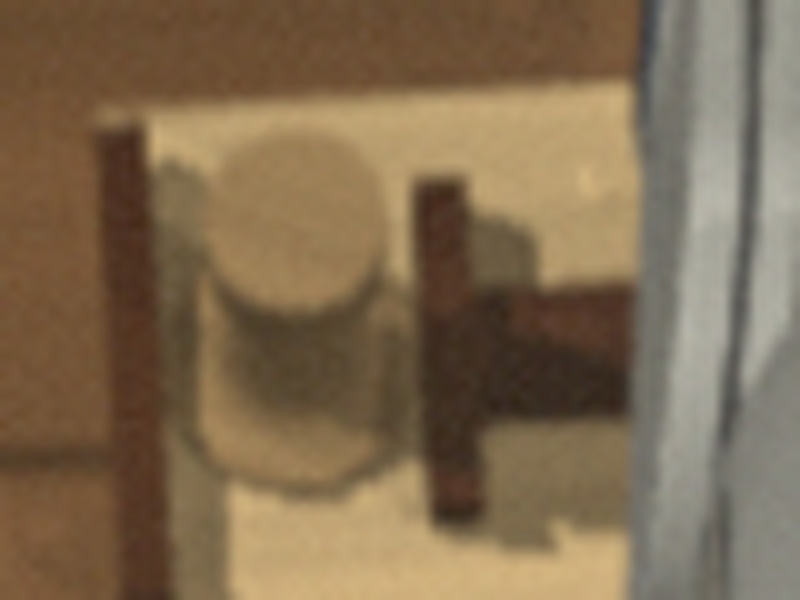

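Gap is about 60.5 mm, which is snug. Release the post and lift off.

{"op": "carry_out", "data": {
  "steps": [
    [0,0,0,0,24],
    [0,0,0,0,32],
    [0,0,0,0,42],
    [0,0,0,0,50],
    [0,0,0,0,55],
    [0,0,-0.4,0,55],
    [0,0,-1.2,0,55],
    [0,0,-2.2,0,55],
    [0,0,-3.4,0,55],
    [0,0,-4.6,0,55],
    [0,0,-5.8,0,55],
    [0,0,-7,0,55]
  ]
}}

```text
t: 28.08
tcp_pos: [0.6235, -0.0794, 0.2373]
orientation: [0.011, 0.7, 0.714, 0.004]
wrist_force: [-0.2, -0.2, 0.1]
width: 0.64
```

{"op": "carry_out", "data": {
  "steps": [
    [-1,0,0,0,55],
    [-2.4,0,0,0,55],
    [-3.8,0,0,0,55],
    [-5.2,0,0,0,55],
    [-6.6,0,0,0,55],
    [-8,0,0,0,55],
    [-8.5,0,0,0,55],
    [-8.5,0,0,0,55]
  ]
}}

```text
t: 28.75
tcp_pos: [0.6276, -0.295, 0.2401]
orientation: [0.011, 0.701, 0.713, 0.004]
wrist_force: [0.5, 0.9, -0.5]
width: 0.644
```

```bash
python3 -c "
from h import *
plan([.6267,-.0837,.25],1.5)
t=env.get_image('top');b=env.get_image('side')
cv2.imwrite('pics/t26f.png',t)
cv2.imwrite('pics/t26.png',cv2.resize(t[160:240,310:440],None,fx=6,fy=6,interpolation=cv2.INTER_CUBIC))
cv2.imwrite('pics/s26.png',cv2.resize(b[180:330,300:450],None,fx=5,fy=4,interpolation=cv2.INTER_CUBIC))"
```

```text
units [ 8.45  0.12 -0.49] turn -0.09 or 29.91 | t 28.75 tcp [ 0.6276 -0.295   0.2401] az 1.0 F [ 0.5  0.9 -0.5] w 55.0 q [-0.46  0.52  1.48 -0.    1.12 -0.47] tilt [ 0.022 -0.011 -1.   ]
```

View pics/t26.png

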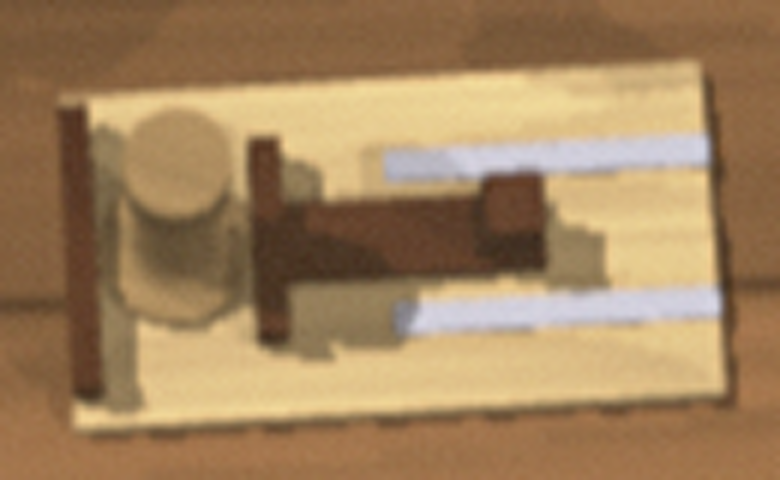

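View pics/s26.png

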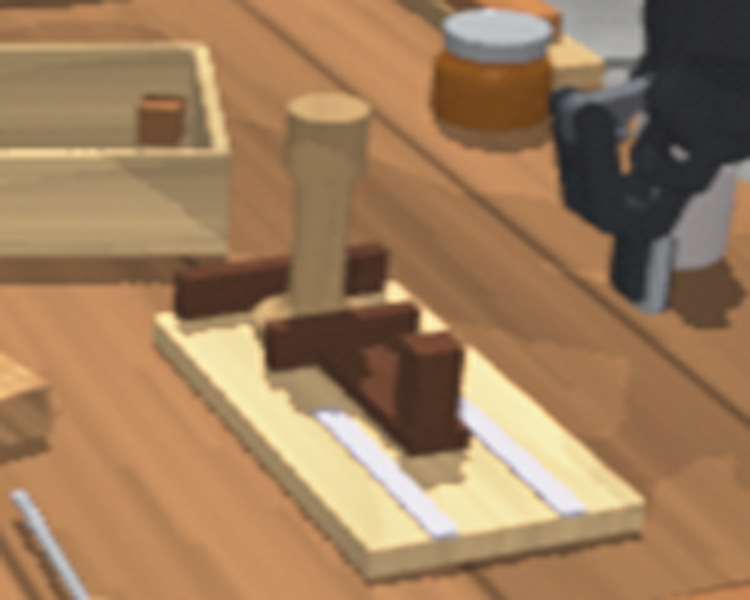

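View pics/t26f.png

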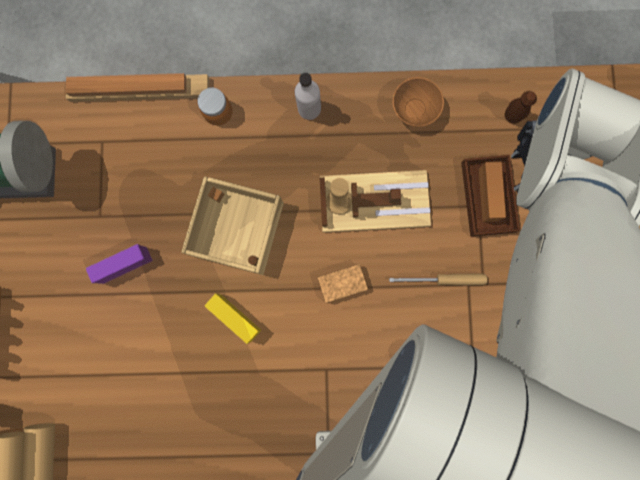

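```bash
python3 -c "
from h import *
def B(p):
    d=p[:2]-np.array([.6251,-.0419]);a=np.radians(1.5);return np.round([d@[np.cos(a),np.sin(a)],d@[-np.sin(a),np.cos(a)]],4)
f=lambda u,v:((u+.5)/6+309.5,(v+.5)/6+159.5)
for n,u,v,z in [('post',513,203,.084),('cup',176,164,.168),('face',249,150,.05),('face',260,330,.05),('fence',87,120,.048),('fence',101,380,.048)]: print(n,B(onz('top',f(u,v),z)))
s=env.state();print(s['t'],abs(s['joint_vel']).max()); env.finish_job()"
```

```text
post [ 0.0005 -0.0395]
cup [0.0021 0.0844]
face [0.0335 0.0541]
face [-0.0356  0.0539]
fence [0.0489 0.1147]
fence [-0.0511  0.1144]
28.85 0.027692841253812193
the job is handed in; nothing more can be done
```

I handed the job in at 28.9 s. The offcut is in the kindling tray, and the candlestick stands upright on the board, held between stop and fence. I never saw a verdict, because `finish_job` reports none.

**How it went:**
- **Offcut:** I lifted it straight out of the crate and set it down in the tray.
- **Candlestick:** It didn't swing upright on its own in the grip. I turned it upright by bringing its foot against the opposite crate corner. I then stood it on the crate floor, regripped it and set it slowly on the board.
- **Stop:** I gripped the post and slid the stop until it met the foot, then backed the robot clear.

**Last checks, from the top and side pictures:**

| What | Measured (board frame) |
|---|---|
| Cup centre | x 0.002, y 0.084 m |
| Stop face | y 0.054 m |
| Stop-to-fence gap | about 60.5 mm |

- The candlestick looks upright in both views.
- The offcut is in the tray, and no bystander has moved visibly.
- The gripper was open and clear of everything.

**Disagreements:**
- The stop seemed to start about 14 mm forward of its zero, still within the allowed range.
- Working back from the post gives a stop face of 0.0555 m, about 1.5 mm more than I measured directly. That is within the camera error.

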